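# Fit a twist-in spotlight in the tasting table's light track

## Task

Take the round spotlight from the carton and fit it in the light track straight in front of the middle of the framed label: drop its T-foot lengthwise through the slot until the adaptor block sits down on the rails, then give it a quarter turn so that it is locked square across the track with its lens facing the label. After that turn the dimmer sleeve at the end of the track up to 3, let go, and leave everything else as it stands.

Things in the scene. Friction and masses are not known exactly. Their poses are not given: they have to be found in the camera images.
- track: Aluminium light track screwed to the table, 42 mm wide, 18 mm high, along its own y from -190 to +170 mm; place and yaw vary. Origin on the table under the slot's middle line; z up, x across; the label stands on its -x side. At its -y end is the black dimmer housing (x +-37 mm, y -190 to -280 mm, 30 mm high) that feeds it.
- track_slot (a point): Point on the slot's middle line, level with the top of the lips, 18 mm above track. The slot runs along the track's y over its whole length, 18 mm wide between two flat lips 3 mm thick, open at the top; under them a cavity 37 mm wide and 11 mm deep.
- frame: Wooden frame with a wine label, 150 mm wide and high, leaning back on its easel, fixed, 145 to 165 mm from the track's middle line. Origin: on the table under the middle of its lower front edge; it faces its own +x, to the track; axes parallel to the track's. Its place along the track varies: the spotlight belongs at the same track y as this origin.
- carton: Opened carton of brown card, 220 (its x) x 100 mm, walls 48 mm high, with a grey moulded insert whose top is 42 mm above the table; does not move, yaw varies. Origin: middle of its underside. Two square pockets, 36.5 mm wide and 30 mm deep, at x = -55 and +55 mm, y = 0, hold the spotlight and the floodlight; which is where varies.
- spot: Round spotlight, about 0.24 kg: a dark cylinder lying along its x (lens at -x, ribs at +x) on a 16 mm stem over a black adaptor block 34 x 34 x 24 mm. Origin: middle of the block's underside, the shoulder that rests on the lips; z up. Starts upright in a pocket, origin 23 mm above the table, axes parallel to the carton's, lens to the robot. When locked its axes are parallel to the track's.
- spot_foot (a point): Middle of the underside of the spotlight's T-foot, 11 mm below spot: a copper bar 30 mm long along the spotlight's x, 14 mm wide (y), 6 mm thick, on a round neck 13 mm thick, 5 mm long. It enters only with the spotlight's x along the track's y. Entered with the lens to the dimmer end, a quarter turn clockwise (from above) brings the lens to the label. It turns freely; no stop.
- spot_body (a point): Middle of the spotlight's cylinder, 42 mm in diameter and 88 mm long, on its axis, 58 mm above spot; the place to grip, from above, across the cylinder (along the spotlight's y).
- spot_lens (a point): Middle of the spotlight's lens, 44 mm along its -x from spot_body.
- flood: The other lamp in the carton: a flat rectangular floodlight, 24 mm thick along x, 70 mm wide, its top 88 mm above its shoulder, on the same adaptor; origin as for spot. Not wanted: leave it in its pocket.
- dimmer (a joint): Angle of the dimmer sleeve, rad: 0 at number 0, growing clockwise seen from above. Numbers 0 to 5, a click every 25 degrees (0.436 rad); 3 is at 1.309. A spring ball pulls it into each number from within about 10 degrees; passing a click takes less than 0.1 N m. It starts at 0 or 1.
- dimmer_grip (a point): On the upright axis of the dimmer sleeve, 18 mm above its housing (48 mm above the table), at track x = 0, y = -235 mm. The sleeve: black, knurled, 48 mm in diameter, 1 to 29 mm above the housing. On its top rim the numbers 0 to 5 run counter-clockwise, a white line down its side at 0; the number set stands at the white index line on the housing, on the track's +x side.
- sport1: White drinking bottle with a blue cap, 73 mm in diameter, 200 mm high; leave it alone. Origin: middle of its underside.
- sport2: Another drinking bottle like sport1; leave it alone.
- microphone: Hand microphone lying on the table, 220 mm long along its x, the ball 53 mm across at +x; leave it alone. Origin on the table under the handle.
Things that resemble listed ones, but are neither listed nor needed, are in the scene too. What is shaped like the spot but purple or red is not meant. There is more than one size of the frame; the job needs the larger.

How it is judged:
By the outcome, as a careful person would: the job done as asked, in the order asked, and still so for the second after the job is handed in, with the robot touching nothing.
It also fails if it takes over 54 s, if anything falls off the work surface, if the arm or the gripper's body presses on something with over 40 N, if the wrist force passes 120 N, or if a joint passes its speed limit or range.

## Robot

A 6-joint arm with a two-finger parallel gripper is mounted at the origin on the work surface. World frame = base frame: x ahead of the robot, y to its left, z up, the work surface at z = 0. Lengths are in m, angles in rad, forces in N, time in s.
With the tool pointing down it reaches from about 0.35 to 0.95 m from the base axis. Payload 17.4 kg.
Tool frame: the origin (TCP) lies between the finger pads; the fingertips stand 11 mm ahead of it and the grasp point (between the pads) lies 8 mm behind it; z points along the fingers, y is the direction in which the jaws open and shut (so a half turn about z gives the same grasp; the last joint's range is limited). The gripper opens to 93 mm and grips with 3 to 60 N. Pads are 15 mm wide; open, the fingers measure 128 mm over their backs; the gripper's body (75 mm by 188 mm) begins 65 mm behind the grasp point.
Start: joints at [1.097, 0.116, 1.442, -0, 1.584, -0.038], TCP at [0.285, 0.612, 0.204] pointing down, gripper open.
Joint ranges: [-2.83, 2.83], [-0.83, 2.19], [0.07, 2.5], [-1.14, 4.28], [0.01, 3], [-2.97, 2.97]. Speed limits (rad/s): [1.89, 1.89, 2.22, 3.14, 3.14, 3.14].

## Interface

Orientations are given as a 3x3 rotation matrix whose columns are the frame's x, y, z axes.
In Python, from workcell import * gives the robot as it stands.
- The arm moves only by the shell command python3 -m handwheel 'ROWS' [OPENING] [FORCE]. ROWS is a JSON object of lists of equal length, an entry for each row: "slide": the shift along the tool's x, y, z in cm, a list of three; "yaw": the turn about the tool's z in degrees. A call has 1 to 5 rows; each row shifts and turns the commanded pose from where the row before left it, along the tool's axes as they then stand; what a row does not reach is not made up. A row lasts 1/8 s, in which the tool goes at most 62.5 mm and 10.7 degrees, less where a joint would pass 70% of its speed; a pose out of reach is approached as far as the arm can. A call with a gripper value outside its range is refused whole. OPENING is the gripper command: -1 is shut, 1 is fully open, values between are in proportion, set as the call begins (- or left out, the last holds). The fingers move at their own pace and stop on an object; FORCE is the grip in N (left out, the last holds). Time passes only in rows, so rows that do not move let the fingers close. It gives the time, the measured TCP pose, the force and the opening at its end, in the units of the state.
- sense(): the state, without advancing time (a new reading comes with each control period).
- get_image(name): name is "scene" or "top" or "wrist"; returns the picture (420x560x3 uint8, red, green, blue); there is no depth.
- camera_model(name): a dict with "mtx" (3x3 intrinsics, pixels), "k1" (the pictures are not rectified: a ray, as slopes to the right and down, at radius r is drawn at 1 + k1 r^2 times it, then the intrinsics apply), "R" (3x3) and "t" (3): a world point X has camera coordinates R X + t. Camera axes: x right, y down, z forward; pixel columns grow to the right and rows downward; lengths in m; the calibration is good to about 2 mm. A picture is of the moment at which its call begins: read the wrist's pose just before it. camera_model takes no time and is no camera call; for the wrist camera it gives the pose at the moment of the call.
- finish_job(): hands the job in, once; it reports no verdict.
The state is a dict: "time": time; "joints": joint angles; "joint_velocities": joint speeds; "joint_torque": joint torques, N m; "tcp_pos": TCP position; "orientation": TCP orientation; "wrist_force": force on the tool from outside, world axes, zero at the start; "wrist_torque": the same for the moment, N m; "width": finger opening in m.
Only numpy, scipy, OpenCV 4.12 (cv2) and the standard library are available. Lean on these libraries where they do the work, as an engineer would, in place of code of your own. Each camera call takes 0.05 s, during which the arm holds its last target.

## Working session

There is one attempt and no reset: what is moved stays moved. The work goes in short steps, Python scripts to look and compute and a shell command to move; the robot and the scene stay as the last step left them, time stands still between calls to the robot, and variables do not carry over. Pictures are saved under pics/ and viewed, and the job is handed in when it is done.

```bash
mkdir -p pics; ls
cat > h.py <<'E'
from workcell import *
import numpy as np, cv2
def snap(n,f):
    im=get_image(n); cv2.imwrite(f'pics/{f}.png',im[:,:,::-1]); return im
def ray(m,u,v):
    K=np.array(m['mtx']);R=np.array(m['R']);t=np.array(m['t'])
    p=np.array([(u-K[0,2])/K[0,0],(v-K[1,2])/K[1,1]])
    q=p.copy()
    for _ in range(30): q=p/(1+m['k1']*(q@q))
    d=R.T@np.array([q[0],q[1],1]); return -R.T@t,d
def onz(m,u,v,z):
    c,d=ray(m,u,v); return c+d*(z-c[2])/d[2]
def proj(m,X):
    K=np.array(m['mtx']);c=np.array(m['R'])@np.array(X)+np.array(m['t'])
    q=c[:2]/c[2]; q=q*(1+m['k1']*(q@q)); return K[0,0]*q[0]+K[0,2],K[1,1]*q[1]+K[1,2]
E
python3 - <<'E'
from h import *
for n in ['scene','top','wrist']:
    m=camera_model(n); snap(n,n+'0'); print(n,m)
s=sense(); print(s)
E
```

```text
pics
scene {'mtx': array([[483.41932004,   0.        , 277.36026373],
       [  0.        , 483.41932004, 209.10481994],
       [  0.        ,   0.        ,   1.        ]]), 'k1': -0.04349835847205745, 'R': array([[-0.54400436,  0.83902505, -0.0098092 ],
       [ 0.49996662,  0.31473394, -0.80683079],
       [-0.67386395, -0.44382374, -0.59070116]]), 't': array([ 0.32491803, -0.23756   ,  2.21625101])}
top {'mtx': array([[410.17137397,   0.        , 281.67758831],
       [  0.        , 410.17137397, 207.25937397],
       [  0.        ,   0.        ,   1.        ]]), 'k1': 0.03112845140750172, 'R': array([[-0.13693959, -0.99056431, -0.00546777],
       [-0.96957117,  0.13516409, -0.20411372],
       [ 0.20292681, -0.02264986, -0.97893191]]), 't': array([0.0785536 , 0.60857587, 1.12673313])}
wrist {'mtx': array([[343.7949052 ,   0.        , 274.43185182],
       [  0.        , 343.7949052 , 205.61639798],
       [  0.        ,   0.        ,   1.        ]]), 'k1': -0.015209421859698867, 'R': array([[ 0.42143417,  0.90685499, -0.002695  ],
       [ 0.88103527, -0.40872746,  0.23815691],

[... 201 characters left out ...]
,
        1.58400064e+00, -3.77842077e-02]), 'joint_velocities': array([ 0.00045825, -0.00336791, -0.00151212, -0.00091006, -0.00096146,
        0.00052478]), 'joint_torque': array([ 9.17776924e-04, -7.21762848e+01, -6.22951484e+01,  7.81226205e-02,
        2.25431984e-02, -7.33897969e-05]), 'tcp_pos': array([0.28490651, 0.61174706, 0.20309585]), 'orientation': array([[-9.06517392e-01,  4.22168339e-01, -3.35096081e-04],
       [ 4.22168471e-01,  9.06517041e-01, -7.97388596e-04],
       [-3.28619113e-05, -8.64313630e-04, -9.99999626e-01]]), 'wrist_force': array([-0.49590011,  0.30301779,  0.28319484]), 'wrist_torque': array([-0.01871204,  0.00178703,  0.03141093]), 'width': 0.093371248852522}
```

View pics/top0.png

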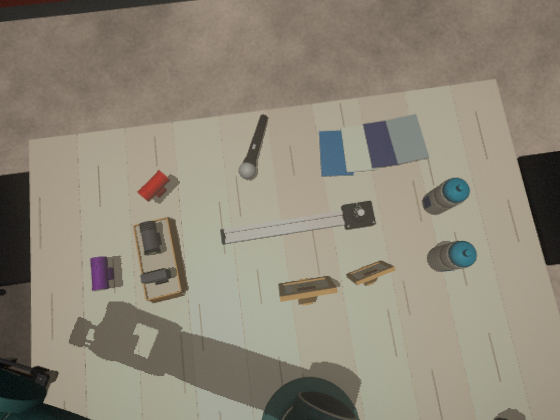

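View pics/scene0.png

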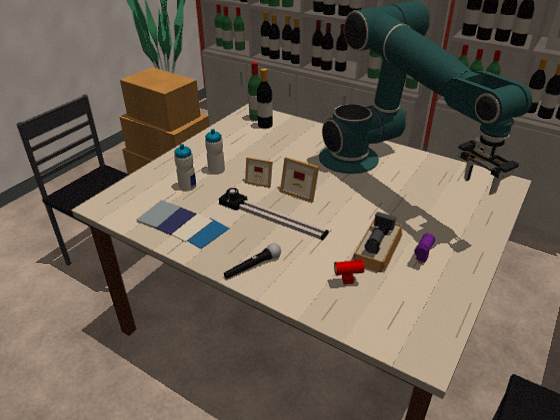

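View pics/wrist0.png

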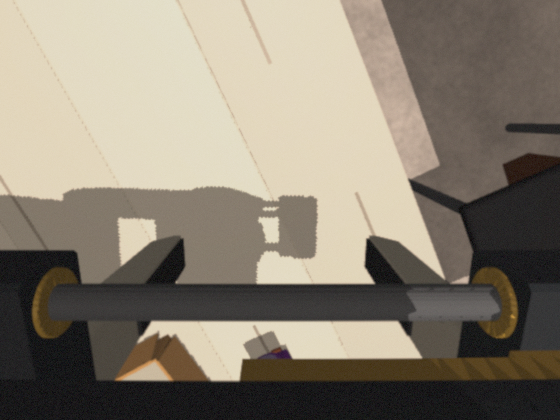

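Top view: the carton is at (160,260) with lamps at (150,238) and (158,275). The track runs from (222,237) to the dimmer at (358,215). The larger frame is at (308,288) and the smaller at (371,271). I'll enlarge these.

Run:
```python
import cv2
a=cv2.imread('pics/top0.png')
cv2.imwrite('pics/c1.png',cv2.resize(a[205:310,80:200],None,fx=5,fy=5,interpolation=cv2.INTER_CUBIC))
cv2.imwrite('pics/c2.png',cv2.resize(a[190:310,210:410],None,fx=4,fy=4,interpolation=cv2.INTER_CUBIC))
b=cv2.imread('pics/scene0.png')
cv2.imwrite('pics/c3.png',cv2.resize(b[200:280,330:450],None,fx=6,fy=6,interpolation=cv2.INTER_CUBIC))
cv2.imwrite('pics/c4.png',cv2.resize(b[150:250,210:340],None,fx=6,fy=6,interpolation=cv2.INTER_CUBIC))
```

```text
(no output)
```

View pics/c1.png

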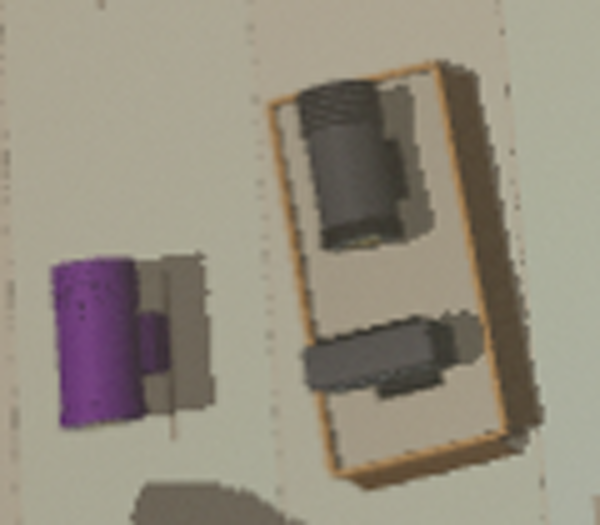

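View pics/c2.png

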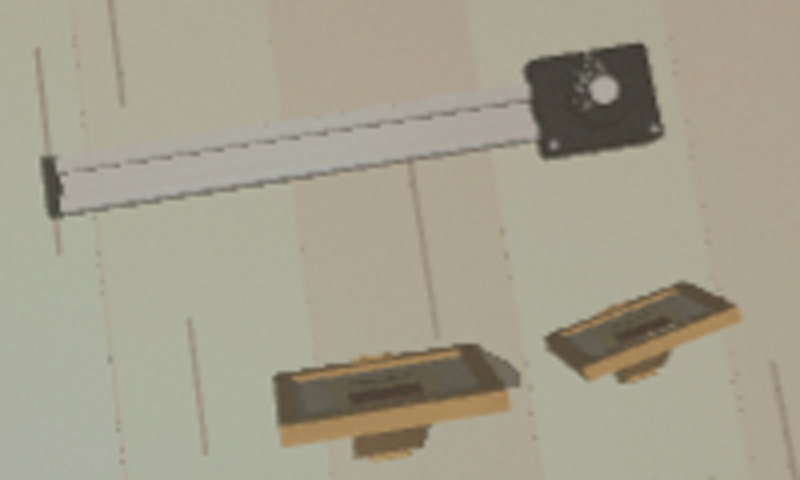

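View pics/c3.png

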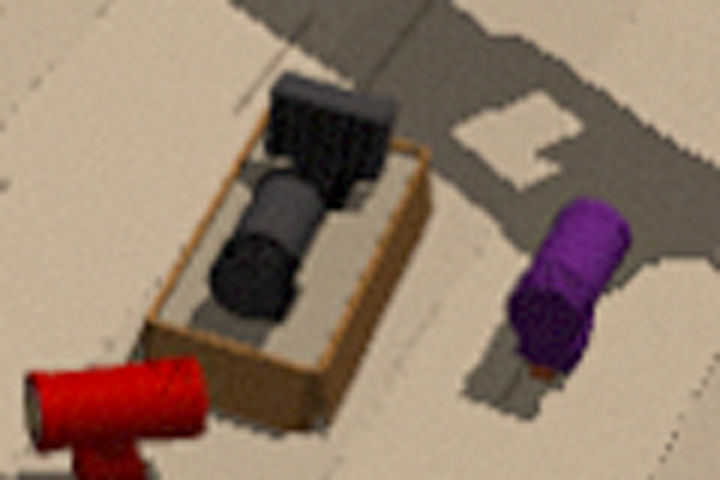

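View pics/c4.png

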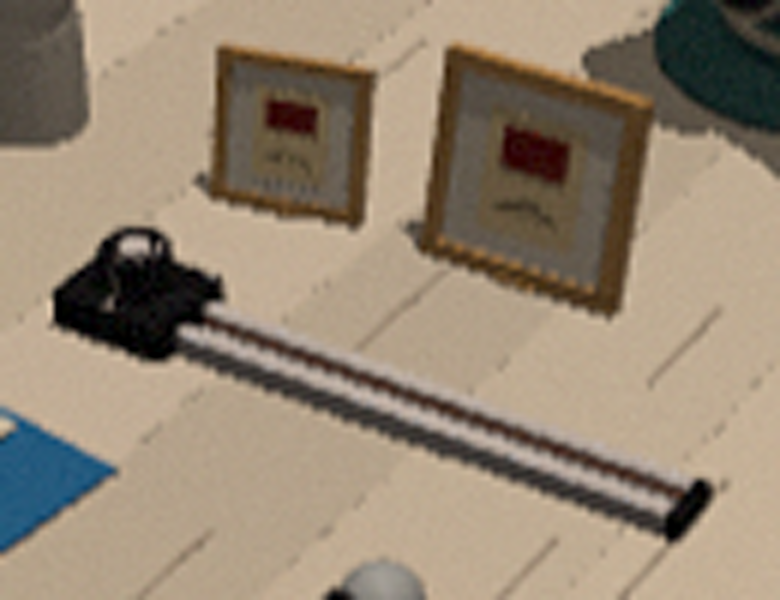

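Candidates shaped like the spot are the dark one in the carton (150,238), the red one (154,186) and the purple one (99,272). The dark cylinder with a lens end is the spot; the flat lamp (158,275) is the flood. Of the frames, the one at (308,288) is larger. Next come rough positions.

Run:
```python
from h import *
m=camera_model('top')
def c2(u,v,z): return onz(m,u/4+210,v/4+190,z)[:2].round(4)
def c1(u,v,z): return onz(m,u/5+80,v/5+205,z)[:2].round(4)
print('housing',[c2(u,v,.03) for u,v in[(526,66),(645,44),(661,133),(543,158)]])
print('trackend',[c2(u,v,.018) for u,v in[(42,157),(52,215)]])
print('frame low front', [c2(u,v,.0) for u,v in[(275,375),(473,345)]],'top',[c2(u,v,.146) for u,v in[(282,445),(510,408)]])
print('spot top line',[c1(u,v,.023+.058+.021) for u,v in[(338,85),(362,235)]])
print('carton rim',[c1(u,v,.048) for u,v in[(272,105),(437,66),(505,433),(337,473)]])
cs=camera_model('scene')
def c4(u,v,z): return onz(cs,u/6+210,v/6+150,z)[:2].round(4)
print('scene frame low',[c4(u,v,.0) for u,v in[(420,252),(612,315)]])
print('track', [c4(u,v,.018) for u,v in[(668,540),(712,482)]])
def c3(u,v,z): return onz(cs,u/6+330,v/6+200,z)[:2].round(4)
```

```text
housing [array([ 0.5981, -0.1835]), array([ 0.6024, -0.274 ]), array([ 0.5346, -0.2734]), array([ 0.5281, -0.1843])]
trackend [array([0.5818, 0.1828]), array([0.5377, 0.1801])]
frame low front [array([0.4003, 0.0327]), array([ 0.4019, -0.1149])] top [array([0.3527, 0.0328]), array([ 0.3556, -0.1158])]
spot top line [array([0.6155, 0.3697]), array([0.5305, 0.3626])]
carton rim [array([0.6207, 0.425 ]), array([0.6304, 0.3286]), array([0.4158, 0.3074]), array([0.4071, 0.402 ])]
scene frame low [array([ 0.4046, -0.112 ]), array([0.3993, 0.0366])]
track [array([0.6037, 0.1903]), array([0.5413, 0.1865])]
```

```bash
cat >> h.py <<'E'
def cam_tool():
    s=sense();m=camera_model('wrist');T=np.array(s['orientation'])
    c=-np.array(m['R']).T@m['t']
    return T.T@(c-s['tcp_pos']), T.T@np.array(m['R']).T
def wrist_at(tcp,yang):
    "predicted wrist camera model for tool-down pose with tool y at angle yang deg"
    c,A=np.load('ct.npy',allow_pickle=True)
    a=np.radians(yang);y=np.array([np.cos(a),np.sin(a),0]);x=np.array([-np.sin(a),np.cos(a),0])
    T=np.stack([x,y,[0,0,-1]],1)
    m=dict(camera_model('wrist'));R=(T@A).T; m['R']=R;m['t']=-R@(np.array(tcp)+T@c);return m
def goto(tcp=None,yang=None):
    "print shift in tool axes(cm) and yaw deg to go to target"
    s=sense();T=np.array(s['orientation'])
    cur=np.degrees(np.arctan2(T[1,1],T[0,1]))
    print('tcp',s['tcp_pos'].round(4),'yang %.2f'%cur,'w',round(s['width'],4),'F',s['wrist_force'].round(1),'t',round(s['time'],2))
    if tcp is not None: print('shift cm',(T.T@(np.array(tcp)-s['tcp_pos'])*100).round(2))
    if yang is not None:
        print('yaw %.2f'%(-((yang-cur+180)%360-180)))
E
python3 - <<'E'
from h import *
c,A=cam_tool(); print(c,A); np.save('ct.npy',np.array([c,A],dtype=object))
m=wrist_at([.573,.366,.25],-84.3)
print([proj(m,p) for p in [(.573,.366,.102),(.53,.362,.102),(.616,.37,.102)]])
m=wrist_at([.5,-.03,.30],-89)
print([proj(m,p) for p in [(.56,.16,.018),(.56,-.04,.018),(.565,-.235,.05),(.4,-.04,0)]])
goto([.5,.366,.25],-84.3)
E
```

```text
[ 0.06546371  0.00024159 -0.18114324] [[ 8.08482305e-04 -9.71232223e-01 -2.38132978e-01]
 [ 9.99998271e-01  1.18404223e-03 -1.43406873e-03]
 [ 1.67477327e-03 -2.38131407e-01  9.71231501e-01]]Traceback (most recent call last):
  File "<stdin>", line 2, in <module>
ValueError: could not broadcast input array from shape (3,3) into shape (3,)
```

```bash
sed -i "s/c,A=np.load('ct.npy',allow_pickle=True)/q=np.load('ct.npy');c,A=q[0],q[1:].T/" h.py
python3 - <<'E'
from h import *
c,A=cam_tool(); np.save('ct.npy',np.vstack([c,A.T]))
for x in(.45,.5):
  m=wrist_at([x,.366,.28],-84.3)
  print([np.round(proj(m,p)) for p in [(.573,.366,.102),(.53,.362,.102),(.616,.37,.102),(.62,.425,.048),(.416,.307,.048)]])
m=wrist_at([.48,-.03,.30],-89)
print([np.round(proj(m,p)) for p in [(.56,.16,.018),(.56,-.04,.018),(.565,-.235,.05),(.4,-.04,0)]])
goto([.48,.366,.28],-84.3)
goto([.285,.612,.28],-84.3)
E
```

```text
[array([287.,  62.]), array([287., 107.]), array([288.,  13.]), array([237.,  19.]), array([319., 209.])]
[array([282., 114.]), array([281., 157.]), array([283.,  69.]), array([233.,  67.]), array([314., 247.])]
[array([130., 107.]), array([284., 110.]), array([445., 108.]), array([281., 224.])]
tcp [0.2849 0.6117 0.2031] yang 65.03 w 0.0934 F [-0.5  0.3  0.3] t 0.15
shift cm [-28.06 -14.05  -7.68]
yaw 149.33
tcp [0.2849 0.6117 0.2031] yang 65.03 w 0.0934 F [-0.5  0.3  0.3] t 0.15
shift cm [ 0.    0.02 -7.69]
yaw 149.33
```

```bash
python3 -m handwheel '{"slide":[[-5.2,-2.6,-1.5],[-5.2,-2.6,-1.5],[-5.2,-2.6,-1.5],[-5.2,-2.6,-1.5],[-5.2,-2.6,-1.5]],"yaw":[0,0,0,0,0]}' 1 20
python3 -m handwheel '{"slide":[[-2,-1,0],[0,0,0],[0,0,0],[0,0,0],[0,0,0]],"yaw":[10.6,10.6,10.6,10.6,10.6]}'
python3 -m handwheel '{"slide":[[0,0,0],[0,0,0],[0,0,0],[0,0,0],[0,0,0]],"yaw":[10.6,10.6,10.6,10.6,10.6]}'
python3 -m handwheel '{"slide":[[0,0,0],[0,0,0],[0,0,0],[0,0,0],[0,0,0]],"yaw":[10.6,10.6,10.6,10.6,0]}'
python3 - <<'E'
from h import *
goto([.48,.366,.28],-84.3)
import pickle
m=camera_model('wrist'); snap('wrist','w1'); pickle.dump(m,open('w1.pkl','wb'))
E
```

```text
time: 0.78
tcp_pos: [0.4666, 0.3826, 0.279]
orientation: [[-0.907, 0.422, -0.0], [0.422, 0.907, -0.0], [0.0, -0.0, -1.0]]
wrist_force: [0.6, 0.4, -0.0]
width: 0.093
time: 1.4
tcp_pos: [0.4796, 0.3667, 0.2784]
orientation: [[-0.202, 0.979, -0.0], [0.979, 0.202, -0.0], [-0.0, -0.0, -1.0]]
wrist_force: [-0.1, 0.4, -0.3]
width: 0.0932
time: 2.02
tcp_pos: [0.4796, 0.3668, 0.2784]
orientation: [[0.66, 0.751, -0.0], [0.751, -0.66, -0.0], [-0.0, -0.0, -1.0]]
wrist_force: [-1.2, -0.0, 0.1]
width: 0.093
time: 2.65
tcp_pos: [0.4796, 0.3668, 0.2785]
orientation: [[0.993, 0.116, -0.0], [0.116, -0.993, -0.0], [-0.0, 0.0, -1.0]]
wrist_force: [0.6, -0.2, 0.6]
width: 0.0928
tcp [0.4796 0.3668 0.2785] yang -83.31 w 0.0928 F [ 0.6 -0.2  0.6] t 2.65
shift cm [ 0.03  0.08 -0.15]
yaw 0.99
```

View pics/w1.png

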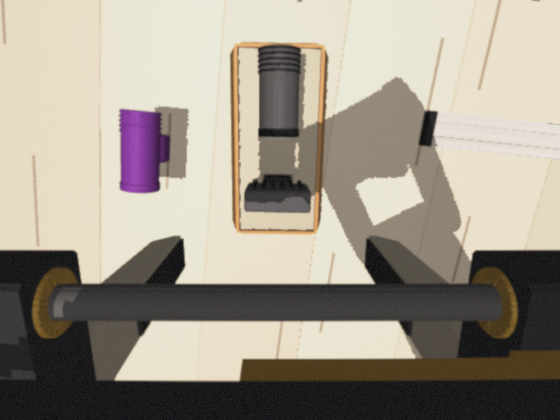

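The wrist view shows the dark ribbed cylinder in the far pocket at (279,90), with ribs up and lens at the bottom. The flood is at (277,195), the purple decoy is off at (140,150), and the track end is at (430,130). Measuring now.

```bash
python3 - <<'E'
from h import *
import pickle
m=pickle.load(open('w1.pkl','rb'));a=cv2.imread('pics/w1.png')
g=a.max(2); mask=(g<95).astype(np.uint8)
roi=np.zeros_like(mask); roi[40:140,255:305]=mask[40:140,255:305]
cnts,_=cv2.findContours(roi,cv2.RETR_EXTERNAL,cv2.CHAIN_APPROX_NONE)
c=max(cnts,key=cv2.contourArea); print(cv2.boundingRect(c))
for v in range(50,135,10):
    xs=np.where(roi[v])[0]; print(v,xs.min(),xs.max(), end=' | ')
print()
# silhouette sides: axis line from bisecting side rays at axis height .081
L=[];
for v in range(60,128,4):
    xs=np.where(roi[v])[0]
    l=onz(m,xs.min()-.5,v,.081);r=onz(m,xs.max()+.5,v,.081); L.append((l+r)/2)
L=np.array(L); p=np.polyfit(L[:,0],L[:,1],1); print('axis yaw',np.degrees(np.arctan(p[0])),'y at .573',np.polyval(p,.573))
print('lens edge', onz(m,279,136,.081)[:2], 'lens low/hi', onz(m,279,136,.060)[:2],onz(m,279,136,.102)[:2],'rib end',onz(m,279,46,.081)[:2],onz(m,279,46,.102)[:2])
print([onz(m,u,v,.048)[:2].round(4) for u,v in[(234,43),(327,44),(319,232),(237,232)]])
E
python3 - <<'E'
import cv2
a=cv2.imread('pics/w1.png');cv2.imwrite('pics/w1c.png',cv2.resize(a[35:240,225:335],None,fx=2.9,fy=2.9,interpolation=cv2.INTER_CUBIC))
E
```

```text
(259, 45, 42, 93)
50 259 299 | 60 259 300 | 70 259 299 | 80 260 298 | 90 260 298 | 100 260 298 | 110 260 298 | 120 260 297 | 130 259 298 | 
axis yaw 6.042722739225922 y at .573 0.3724284054695287
lens edge [0.53006261 0.3672282 ] lens low/hi [0.52925947 0.3668149 ] [0.53086575 0.36764151] rib end [0.61972443 0.3780876 ] [0.61555368 0.37789849]
[array([0.6235, 0.4283]), array([0.6346, 0.3258]), array([0.4172, 0.3024]), array([0.4052, 0.4047])]
```

View pics/w1c.png

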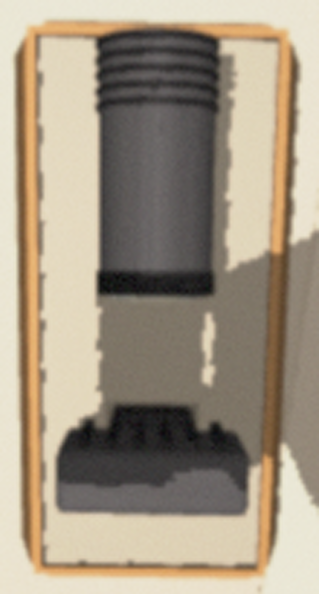

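Run:
```python
from h import *
goto([.48,-.035,.28],-84.3)
```

```text
tcp [0.4796 0.3668 0.2784] yang -83.13 w 0.0932 F [-0.2 -0.1  0.7] t 2.7
shift cm [-4.77 39.89 -0.15]
yaw 1.17
```

```bash
python3 -m handwheel '{"slide":[[-0.7,5.7,0],[-0.7,5.7,0],[-0.7,5.7,0],[-0.7,5.7,0],[-0.7,5.7,0]],"yaw":[0,0,0,0,0]}'
python3 -m handwheel '{"slide":[[-0.7,5.7,0],[-0.7,5.7,0],[0,0,0]],"yaw":[5.5,0,0]}'
python3 - <<'E'
from h import *
import pickle
goto([.48,-.035,.28],-89)
m=camera_model('wrist'); snap('wrist','w2'); pickle.dump(m,open('w2.pkl','wb'))
E
```

```text
time: 3.32
tcp_pos: [0.4774, 0.078, 0.2788]
orientation: [[0.993, 0.121, 0.0], [0.121, -0.993, 0.0], [0.0, 0.0, -1.0]]
wrist_force: [1.5, 0.4, -0.5]
width: 0.0933
time: 3.7
tcp_pos: [0.4711, -0.038, 0.2787]
orientation: [[1.0, 0.02, 0.0], [0.02, -1.0, -0.0], [0.0, 0.001, -1.0]]
wrist_force: [0.3, 0.1, 0.1]
width: 0.0932
tcp [ 0.4711 -0.038   0.2787] yang -88.88 w 0.0932 F [0.3 0.1 0.1] t 3.7
shift cm [ 0.89 -0.28 -0.13]
yaw 0.12
```

View pics/w2.png

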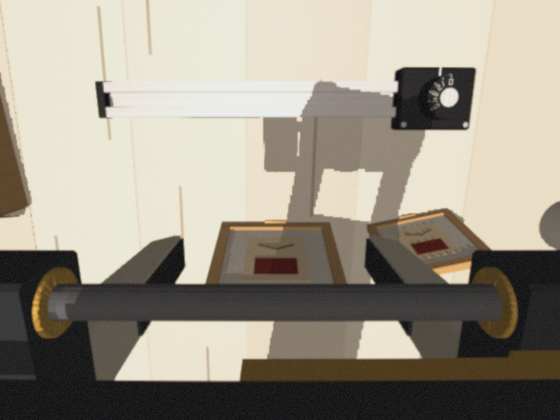

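Run:
```python
import cv2
a=cv2.imread('pics/w2.png')
cv2.imwrite('pics/w2a.png',cv2.resize(a[60:135,385:480],None,fx=8,fy=8,interpolation=cv2.INTER_CUBIC))
b=cv2.resize(a[70:130,90:250],None,fx=5,fy=5,interpolation=cv2.INTER_CUBIC)
c=cv2.resize(a[210:285,200:360],None,fx=5,fy=4,interpolation=cv2.INTER_CUBIC)
cv2.imwrite('pics/w2b.png',cv2.vconcat([b,c]))
print(a[75:122,180].max(1), a[75:122,350].max(1))
```

```text
[236 235 235 235 236 236 236 236 235 235 235 235 237 236 236 232 223 223
 233 234 236 235 235 235 236 235 237 236 235 235 235 234 235 235 235 236
 236 236 237 236 233 225 224 230 235 235 235] [236 234 234 234 235 235 235 234 235 236 235 235 232 224 194 154 140 135
 142 144 146 146 144 141 145 146 142 144 144 148 144 143 147 144 141 142
 142 145 142 146 141 136 138 141 140 140 141]
```

View pics/w2a.png

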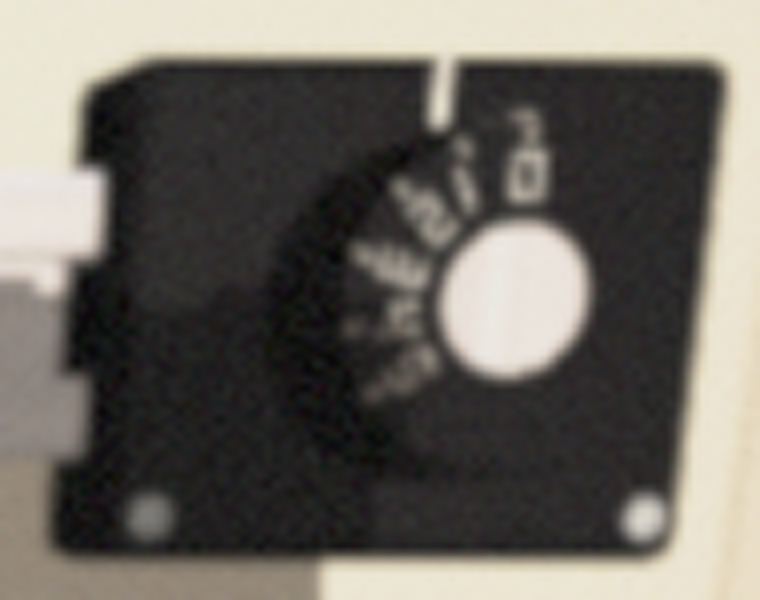

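View pics/w2b.png

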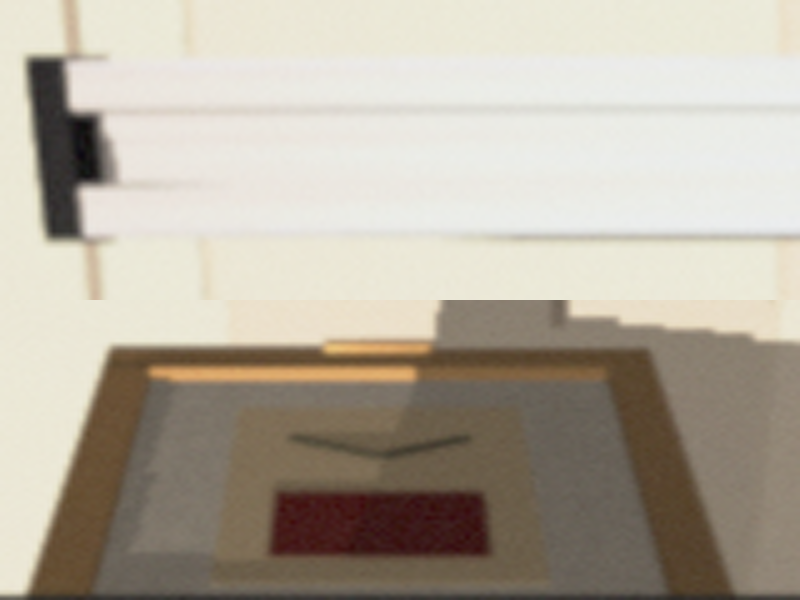

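Run:
```python
from h import *
import pickle
m=pickle.load(open('w2.pkl','rb'));a=cv2.imread('pics/w2.png')
b=cv2.GaussianBlur(a[:,:,0].astype(float),(9,3),0)
for u in (130,200,240): print(u,b[76:122,u].astype(int))
T=[];B=[]
for u in range(115,260,5):
    col=b[:,u]; g=np.gradient(col)
    v=76+np.argmax(g[76:87]); 
    def sub(v,s):
        y=s*g[v-1:v+2]; d=y[0]-2*y[1]+y[2]; return v+ (0.5*(y[0]-y[2])/d if d else 0)
    T.append(onz(m,u,sub(v,1),.018))
    v=111+np.argmin(g[111:122]); B.append(onz(m,u,sub(v,-1),.018))
for n,P in(('T',T),('B',B)):
    P=np.array(P); p=np.polyfit(P[:,1],P[:,0],1); r=P[:,0]-np.polyval(p,P[:,1]); print(n,p, 'yaw',-np.degrees(np.arctan(p[0])),'rms mm',1e3*r.std(),'x at -.04',np.polyval(p,-.04))
# frame low front corners
for z in (0,):
  print('frame', [onz(m,u,v,z)[:2].round(4) for u,v in[(222,222),(330,222)]])
print('housing',[onz(m,u/8+385,v/8+60,.03)[:2].round(4) for u,v in[(88,80),(725,65),(672,552),(52,548)]])
print('endcap',[onz(m,u/5+90,v/5+70,.018)[:2].round(4) for u,v in[(27,58),(47,238)]])
print('index', [onz(m,u/8+385,v/8+60,.03)[:2].round(4) for u,v in[(445,62),(440,128)]])
print('cap', [onz(m,515/8+385,300/8+60,z)[:2].round(4) for z in (.059,.065,.07)])
```

```text
130 [209 209 209 210 212 218 225 227 225 223 223 224 224 222 218 210 207 214
 220 222 222 221 222 223 224 224 224 223 222 220 217 217 219 221 222 223
 225 225 225 224 219 212 208 206 206 207]
200 [216 216 216 217 220 226 231 231 230 230 230 231 232 230 224 217 218 225
 228 229 228 228 229 231 232 232 232 231 229 228 227 228 228 229 229 231
 232 233 233 227 210 192 196 208 214 215]
240 [217 217 217 218 221 227 231 232 232 232 232 233 234 233 227 219 220 227
 231 232 232 232 232 232 233 234 235 233 231 230 230 231 232 232 232 232
 233 235 235 230 212 194 197 210 215 216]
T [-0.02063562  0.58435263] yaw 1.182165916219814 rms mm 0.07970101892754458 x at -.04 0.5851780554577556
B [-0.01974873  0.5427869 ] yaw 1.1313718391473342 rms mm 0.1758437360208266 x at -.04 0.5435768464312636
frame [array([0.3992, 0.0329]), array([ 0.4021, -0.1176])]
housing [array([ 0.5989, -0.1795]), array([ 0.6034, -0.2739]), array([ 0.533 , -0.2765]), array([ 0.5314, -0.1808])]
endcap [array([0.5801, 0.1823]), array([0.5374, 0.1814])]
index [array([ 0.6027, -0.2321]), array([ 0.5935, -0.2326])]
cap [array([ 0.5672, -0.2329]), array([ 0.5667, -0.23  ]), array([ 0.5663, -0.2275])]
```

Measured: track yaw 1.16°, slot line x = 0.5636 − 0.0202·y, frame origin (0.4007, −0.0424), so the spot target is (0.5646, −0.039). The dimmer axis is (0.568, −0.233) and it reads 0. Going back to pick.

Run:
```python
from h import *
goto([.5745,.372,.17],-84)
```

```text
tcp [ 0.4714 -0.0362  0.2787] yang -88.83 w 0.093 F [0.7 0.4 0.7] t 3.75
shift cm [ 11.14 -40.6   10.88]
yaw -4.83
```

```bash
python3 -m handwheel '{"slide":[[1.6,-5.8,1],[1.6,-5.8,1],[1.6,-5.8,1],[1.6,-5.8,1.5],[1.6,-5.8,1.5]],"yaw":[0,0,0,0,0]}'
python3 -m handwheel '{"slide":[[1.6,-5.8,1.5],[1.5,-5.8,1.5],[0,0,1.5],[0,0,0]],"yaw":[0,0,-4.8,0]}'
python3 - <<'E'
from h import *
import pickle
goto([.5745,.372,.073],-84)
m=camera_model('wrist'); snap('wrist','w3'); pickle.dump(m,open('w3.pkl','wb'))
print(proj(m,(.5745,.372,.102)))
E
```

```text
time: 4.38
tcp_pos: [0.5453, 0.2604, 0.2182]
orientation: [[1.0, 0.025, 0.0], [0.025, -1.0, 0.0], [0.0, -0.0, -1.0]]
wrist_force: [0.0, -1.2, 0.9]
width: 0.0927
time: 4.88
tcp_pos: [0.5731, 0.3748, 0.1718]
orientation: [[0.994, 0.108, -0.003], [0.108, -0.994, -0.001], [-0.003, 0.001, -1.0]]
wrist_force: [0.3, 0.2, 0.5]
width: 0.0928
tcp [0.5731 0.3748 0.1718] yang -83.83 w 0.0928 F [0.3 0.2 0.5] t 4.88
shift cm [0.13 0.29 9.88]
yaw 0.17
(np.float64(277.91780669665985), np.float64(209.1161120816005))
```

View pics/w3.png

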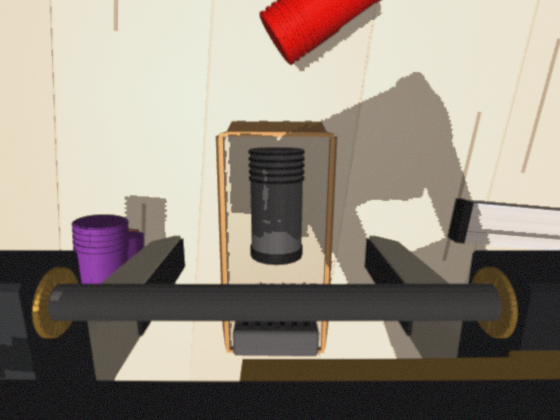

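The red decoy is at (310,25), well clear. The cylinder in the carton is centred at (276,206), about 1.5 mm left of prediction. Descending.

```bash
python3 -m handwheel '{"slide":[[0.15,0.17,3],[0,0,3.5],[0,0,3.3],[0,0,0]],"yaw":[0,0,0,0]}'
python3 - <<'E'
from h import *
goto([.575,.373,.073],-84)
E
python3 -m handwheel '{"slide":[[0,0,0],[0,0,0],[0,0,0],[0,0,0],[0,0,0]],"yaw":[0,0,0,0,0]}' -1 25
```

```text
time: 5.42
tcp_pos: [0.5753, 0.3711, 0.0745]
orientation: [[0.995, 0.102, -0.002], [0.102, -0.995, -0.001], [-0.002, 0.001, -1.0]]
wrist_force: [0.7, 0.7, -0.0]
width: 0.093
tcp [0.5753 0.3711 0.0745] yang -84.12 w 0.093 F [ 0.7  0.7 -0. ] t 5.42
shift cm [-0.01 -0.2   0.15]
yaw -0.12
time: 6.05
tcp_pos: [0.5762, 0.3717, 0.0757]
orientation: [[0.995, 0.103, 0.0], [0.103, -0.995, 0.0], [0.0, -0.0, -1.0]]
wrist_force: [0.4, 0.5, -0.4]
width: 0.0475
```

```bash
python3 -m handwheel '{"slide":[[0,0,0],[0,0,0]],"yaw":[0,0]}'
python3 -m handwheel '{"slide":[[0,0,0],[0,0,-0.6]],"yaw":[0,0]}'
```

```text
time: 6.3
tcp_pos: [0.5761, 0.3718, 0.0755]
orientation: [[0.995, 0.103, -0.0], [0.103, -0.995, 0.0], [-0.0, -0.0, -1.0]]
wrist_force: [-0.5, 1.3, -1.8]
width: 0.0354
time: 6.55
tcp_pos: [0.5758, 0.3714, 0.081]
orientation: [[0.995, 0.103, -0.001], [0.103, -0.995, -0.001], [-0.001, 0.001, -1.0]]
wrist_force: [-0.4, -0.0, -3.1]
width: 0.0356
```

Gripped at width 35.5 mm, with the weight showing. Lifting, then checking.

```bash
python3 -m handwheel '{"slide":[[0,0,-2],[0,0,-3],[0,0,-4],[0,0,-2],[0,0,0]],"yaw":[0,0,0,0,0]}' - 40
python3 - <<'E'
from h import *
import pickle
goto([.564,-.039,.18],-84)
m=camera_model('wrist'); snap('wrist','w4'); pickle.dump(m,open('w4.pkl','wb'))
snap('scene','s4')
E
python3 - <<'E'
import cv2
a=cv2.imread('pics/s4.png');cv2.imwrite('pics/s4c.png',cv2.resize(a[150:270,320:460],None,fx=5,fy=5,interpolation=cv2.INTER_CUBIC))
E
```

```text
time: 7.18
tcp_pos: [0.5767, 0.3719, 0.1934]
orientation: [[0.995, 0.103, 0.002], [0.103, -0.995, 0.001], [0.002, -0.001, -1.0]]
wrist_force: [0.6, 0.1, -4.0]
width: 0.0347
tcp [0.5767 0.3719 0.1934] yang -84.07 w 0.0347 F [ 0.6  0.1 -4. ] t 7.17
shift cm [-5.51 40.74  1.28]
yaw -0.07
```

View pics/w4.png

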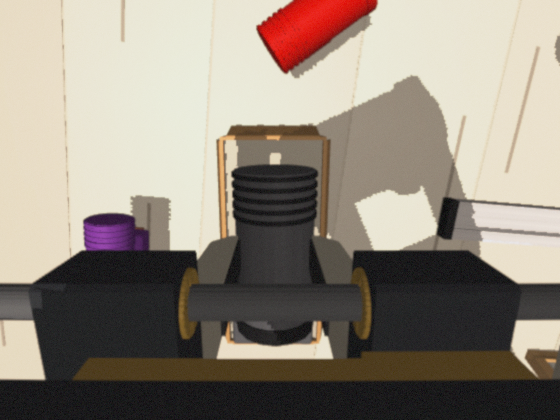

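View pics/s4c.png

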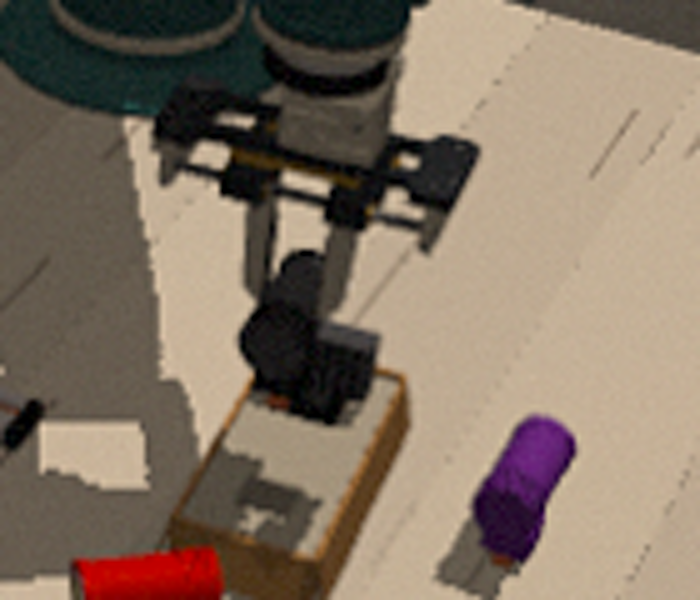

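```bash
python3 -m handwheel '{"slide":[[-0.8,5.8,0],[-0.8,5.8,0],[-0.8,5.8,0],[-0.8,5.8,0],[-0.8,5.8,0]],"yaw":[0,0,0,0,0]}'
python3 -m handwheel '{"slide":[[-0.8,5.8,0],[-0.7,5.9,0],[0,0,0],[0,0,0],[0,0,0]],"yaw":[0,-10.6,-10.6,-10.6,-10.6]}'
python3 -m handwheel '{"slide":[[0,0,0],[0,0,0],[0,0,0],[0,0,0],[0,0,0]],"yaw":[-10.6,-10.6,-10.6,-10.6,0]}'
python3 - <<'E'
from h import *
import pickle
goto([.5644,-.039,.13],1.16)
E
```

```text
time: 7.9
tcp_pos: [0.5656, 0.0773, 0.1903]
orientation: [[0.995, 0.103, -0.001], [0.103, -0.995, -0.0], [-0.001, 0.0, -1.0]]
wrist_force: [0.9, -0.6, -0.4]
width: 0.0006
time: 8.52
tcp_pos: [0.5633, -0.0359, 0.1902]
orientation: [[0.668, 0.744, -0.002], [0.744, -0.668, 0.0], [-0.001, -0.001, -1.0]]
wrist_force: [-0.3, 0.6, -0.2]
width: 0.0002
time: 9.15
tcp_pos: [0.5634, -0.0357, 0.1904]
orientation: [[-0.002, 1.0, -0.002], [1.0, 0.002, 0.0], [0.0, -0.002, -1.0]]
wrist_force: [0.3, 0.2, 0.5]
width: 0.0008
tcp [ 0.5634 -0.0357  0.1904] yang 0.11 w 0.0008 F [0.3 0.2 0.5] t 9.15
shift cm [-0.34  0.11  6.04]
yaw -1.05
```

The width went to 0, so the lamp slipped out of the grip. I need to see where it lies.

Run:
```python
from h import *
snap('scene','s5');snap('top','t5')
import cv2
a=cv2.imread('pics/s5.png');b=cv2.imread('pics/t5.png')
cv2.imwrite('pics/s5c.png',cv2.resize(a[150:300,200:460],None,fx=3,fy=3,interpolation=cv2.INTER_CUBIC))
cv2.imwrite('pics/t5c.png',cv2.resize(b[150:320,80:340],None,fx=3,fy=3,interpolation=cv2.INTER_CUBIC))
```

```text
(no output)
```

View pics/s5c.png

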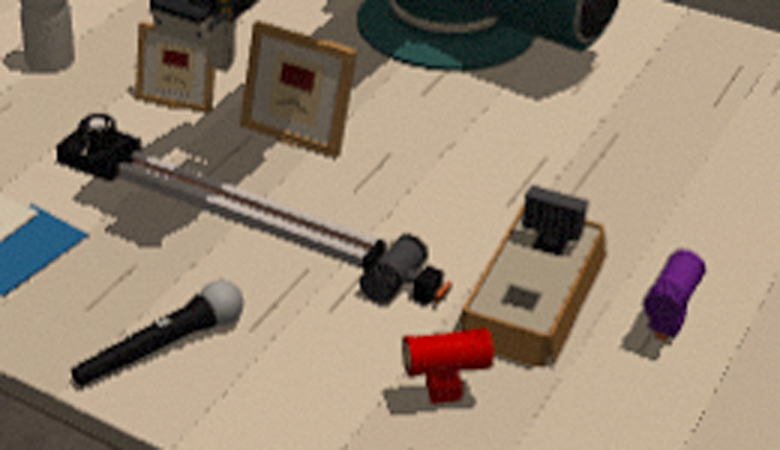

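View pics/t5c.png

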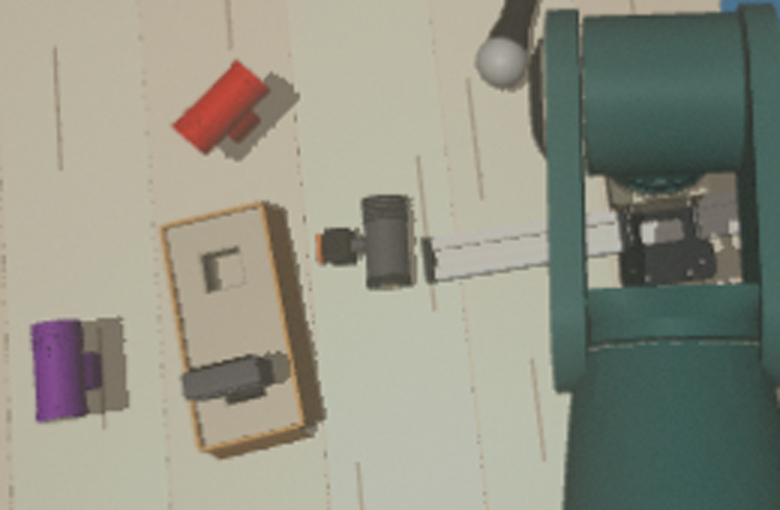

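Run:
```python
from h import *
m=camera_model('scene')
T=np.array([.5767,.3719,.1934]);x=np.array([.995,.103,0]);y=np.array([.103,-.995,0]);z=np.array([0,0,-1.])
f=lambda p:np.round((np.array(proj(m,p))-[320,150])*5)
for s in(-1,1): print('tips',[f(T+s*.02*y+d*z) for d in(.011,-.008,-.06)])
A=T-z*.008
print('lens ctr',f(A-x*.044),'lens bottom',f(A-x*.044+.021*z),'rib ctr',f(A+x*.044),'foot',f(A+z*.069))
```

```text
tips [array([316., 336.]), array([319., 312.]), array([329., 245.])]
tips [array([256., 319.]), array([259., 296.]), array([268., 229.])]
lens ctr [309. 268.] lens bottom [306. 294.] rib ctr [267. 341.] foot [277. 388.]
```

Run:
```python
import cv2
a=cv2.imread('pics/s4.png');cv2.imwrite('pics/s4d.png',cv2.resize(a[190:240,355:405],None,fx=11,fy=11,interpolation=cv2.INTER_CUBIC)*2)
```

```text
(no output)
```

View pics/s4d.png

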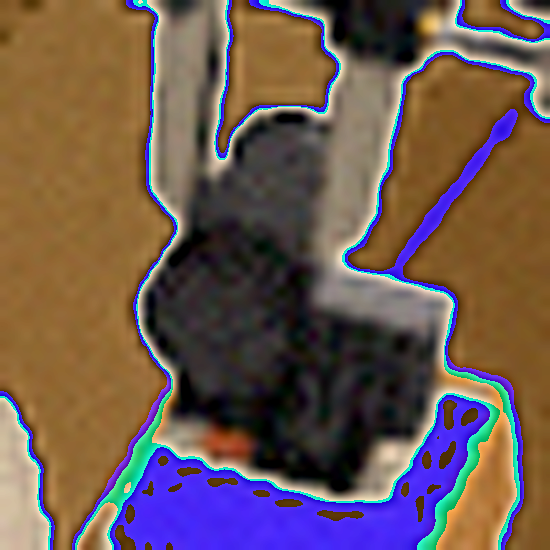

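Scene and top views: the lamp lies on its side at top pixel (209,231), between the track end and the carton. Its cylinder runs along world x and its foot points to +y. It is intact and reachable. 

To right it, I can pinch it by its two ends (88 mm, within the 93 mm opening) with a light grip so that it hangs upright about the jaw axis. First a closer look with the wrist camera.

Run:
```python
from h import *
m=camera_model('top')
for n,(u,v) in dict(ribtop=(385,200),lensend=(388,288),L=(365,245),R=(412,245),foot=(318,248)).items(): print(n,onz(m,u/3+80,v/3+150,.025)[:2].round(4))
goto([.56,.14,.2],0)
```

```text
ribtop [0.6233 0.2137]
lensend [0.5357 0.2196]
L [0.5811 0.2377]
R [0.5747 0.1919]
foot [0.5845 0.2838]
tcp [ 0.5636 -0.0356  0.1909] yang -0.10 w 0.0003 F [0.1 1.2 0.1] t 9.25
shift cm [17.56 -0.39 -0.91]
yaw -0.10
```

```bash
python3 -m handwheel '{"slide":[[3,0.3,0],[5.8,0.3,-0.5],[5.8,0.3,-0.5],[1.5,0,0],[0,0,0]],"yaw":[0,0,0,0,0]}' 1 20
python3 - <<'E'
from h import *
import pickle
goto()
m=camera_model('wrist'); snap('wrist','w6'); pickle.dump(m,open('w6.pkl','wb'))
E
```

```text
time: 9.88
tcp_pos: [0.5721, 0.1258, 0.2012]
orientation: [[-0.002, 1.0, -0.001], [1.0, 0.002, -0.0], [-0.0, -0.001, -1.0]]
wrist_force: [0.1, -0.9, 0.3]
width: 0.0457
tcp [0.5721 0.1258 0.2012] yang 0.13 w 0.0457 F [ 0.1 -0.9  0.3] t 9.88
```

View pics/w6.png

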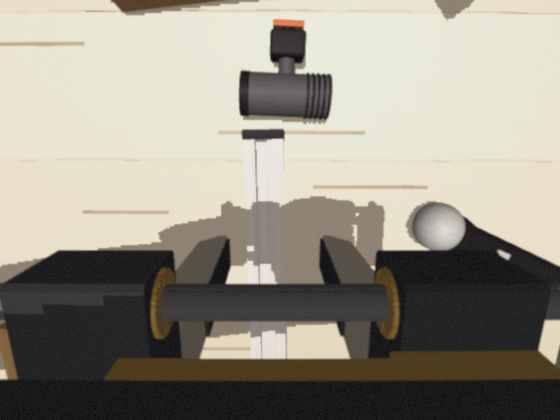

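Run:
```python
from h import *
import pickle
m=pickle.load(open('w6.pkl','rb'));a=cv2.imread('pics/w6.png')
cv2.imwrite('pics/w6c.png',cv2.resize(a[10:140,225:345],None,fx=5,fy=4.6,interpolation=cv2.INTER_CUBIC))
mask=(a.max(2)<100).astype(np.uint8)
for v in range(70,126,4):
    xs=np.where(mask[v,225:345])[0]+225; print(v,xs.min() if len(xs) else None,xs.max() if len(xs) else None,end=' | ')
print()
C=[]
for u in range(245,330,8):
    vs=np.where(mask[60:128,u])[0]+60; print(u,vs.min(),vs.max(),end=' | ')
print()
g=lambda u,v:onz(m,u,v,.021)[:2].round(4)
print('ends mid',g(239.5,92),g(331,96))
print('stem/block', onz(m,288,60,.02)[:2].round(4), 'foot end',onz(m,288,21,.02)[:2].round(4))
```

```text
70 279 293 | 74 241 318 | 78 240 330 | 82 240 331 | 86 240 331 | 90 240 330 | 94 240 330 | 98 240 330 | 102 240 329 | 106 240 329 | 110 240 328 | 114 241 328 | 118 303 325 | 122 None None | 
245 71 115 | 253 73 114 | 261 73 115 | 269 73 115 | 277 60 115 | 285 73 116 | 293 60 116 | 301 60 116 | 309 75 118 | 317 75 117 | 325 75 119 | 
ends mid [0.5367 0.2195] [0.6286 0.216 ]
stem/block [0.585  0.2498] foot end [0.5846 0.285 ]
```

View pics/w6c.png

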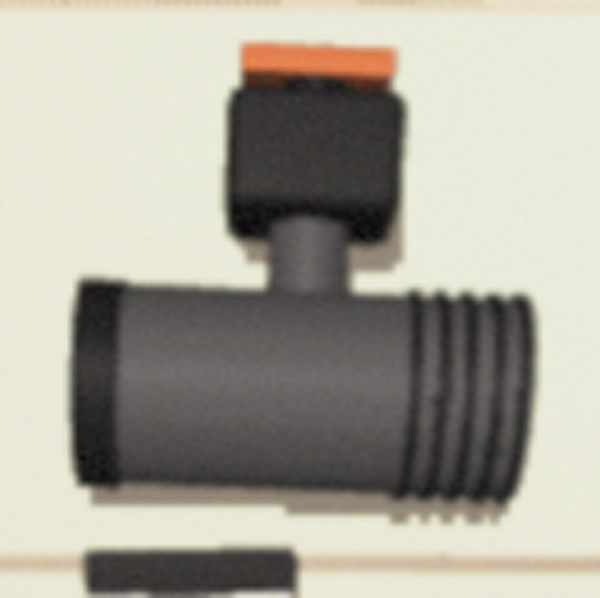

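```bash
python3 -m handwheel '{"slide":[[3,0.5,2],[4,0.5,4],[1.6,0,3.5],[0,0,2],[0,0,0]],"yaw":[2.1,0,0,0,0]}' 1 20
python3 - <<'E'
from h import *
import pickle
goto([.5828,.2128,.016],-2)
m=camera_model('wrist'); snap('wrist','w7'); pickle.dump(m,open('w7.pkl','wb'))
print(proj(m,[.5828,.2178,.04]))
E
```

```text
time: 10.55
tcp_pos: [0.5838, 0.2095, 0.0856]
orientation: [[0.035, 0.999, -0.002], [0.999, -0.035, -0.001], [-0.001, -0.002, -1.0]]
wrist_force: [-0.3, -0.2, 0.9]
width: 0.0923
tcp [0.5838 0.2095 0.0856] yang -2.02 w 0.0923 F [-0.3 -0.2  0.9] t 10.55
shift cm [ 0.33 -0.1   6.96]
yaw -0.02
(np.float64(272.61670685976463), np.float64(207.6505033696276))
```

View pics/w7.png

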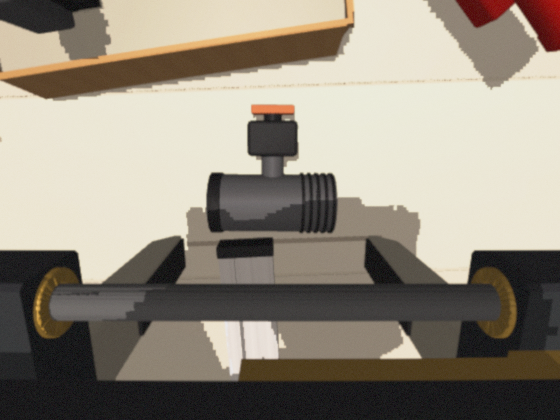

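```bash
python3 -m handwheel '{"slide":[[0.33,-0.21,0],[0,0,1.5],[0,0,1],[0,0,0]],"yaw":[0,0,0,0]}'
python3 - <<'E'
from h import *
import pickle
goto([.5818,.2128,.016],-2)
m=camera_model('wrist'); snap('wrist','w8'); pickle.dump(m,open('w8.pkl','wb'))
E
```

```text
time: 11.1
tcp_pos: [0.5815, 0.2143, 0.0603]
orientation: [[0.034, 0.999, -0.002], [0.999, -0.034, -0.001], [-0.001, -0.002, -1.0]]
wrist_force: [-0.7, 0.3, 0.7]
width: 0.0931
tcp [0.5815 0.2143 0.0603] yang -1.93 w 0.0931 F [-0.7  0.3  0.7] t 11.1
shift cm [-0.15  0.04  4.43]
yaw 0.07
```

View pics/w8.png

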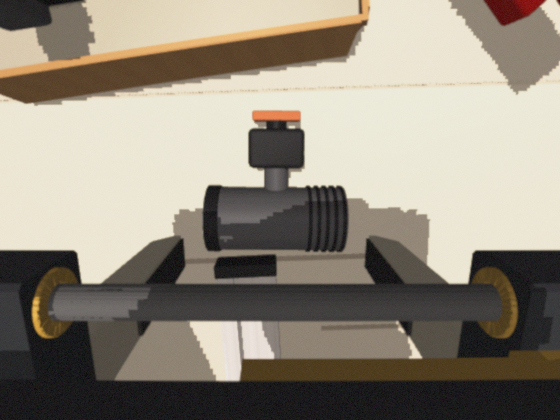

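The lamp's ends sit at columns 205 and 347, centred on 276 between the fingers (275). Descending.

```bash
python3 -m handwheel '{"slide":[[-0.1,0.05,1.2],[0,0,1.2],[0,0,1],[0,0,0]],"yaw":[0,0,0,0]}'
python3 -m handwheel '{"slide":[[0,0,0.6],[0,0,0.4],[0,0,0]],"yaw":[0,0,0]}'
```

```text
time: 11.65
tcp_pos: [0.582, 0.2134, 0.0264]
orientation: [[0.034, 0.999, -0.002], [0.999, -0.034, -0.001], [-0.001, -0.002, -1.0]]
wrist_force: [-0.4, 0.3, 0.1]
width: 0.093
time: 12.02
tcp_pos: [0.5824, 0.2135, 0.0174]
orientation: [[0.034, 0.999, -0.0], [0.999, -0.034, -0.0], [-0.0, -0.0, -1.0]]
wrist_force: [0.3, -0.1, -0.1]
width: 0.0933
```

```bash
python3 -m handwheel '{"slide":[[0,0,0],[0,0,0],[0,0,0]],"yaw":[0,0,0]}' 0.6 5
python3 -m handwheel '{"slide":[[0,0,-0.5],[0,0,-1],[0,0,-1.5],[0,0,-1.5],[0,0,0]],"yaw":[0,0,0,0,0]}'
python3 - <<'E'
from h import *
snap('wrist','w9')
E
```

```text
time: 12.4
tcp_pos: [0.5826, 0.2135, 0.0178]
orientation: [[0.034, 0.999, 0.0], [0.999, -0.034, 0.0], [0.0, 0.0, -1.0]]
wrist_force: [-0.7, -0.3, 1.0]
width: 0.0879
time: 13.02
tcp_pos: [0.5834, 0.2138, 0.0646]
orientation: [[0.034, 0.999, 0.003], [0.999, -0.034, 0.001], [0.001, 0.003, -1.0]]
wrist_force: [0.9, -0.2, -3.1]
width: 0.0882
```

View pics/w9.png

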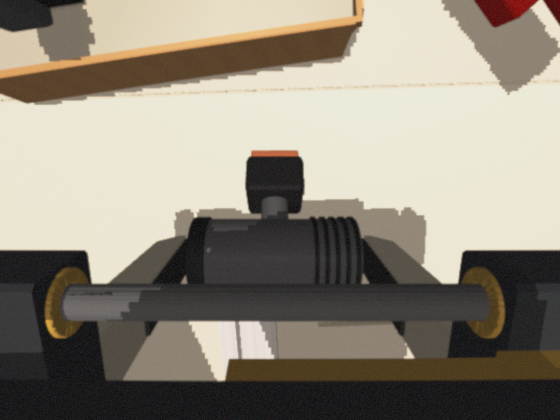

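Lifted: width 88 mm, and the block has partly swung down. I'll lift a bit more and ease the grip.

```bash
python3 -m handwheel '{"slide":[[0,0,-0.7],[0,0,-1],[0,0,-0.8],[0,0,0],[0,0,0]],"yaw":[0,0,0,0,0]}' - 3.5
python3 - <<'E'
from h import *
snap('wrist','w10'); snap('scene','s10'); goto()
a=cv2.imread('pics/s10.png');cv2.imwrite('pics/s10c.png',cv2.resize(a[180:270,290:400],None,fx=6,fy=6,interpolation=cv2.INTER_CUBIC))
E
```

```text
time: 13.7
tcp_pos: [0.5825, 0.2135, 0.0874]
orientation: [[0.034, 0.999, -0.0], [0.999, -0.034, -0.0], [-0.0, -0.0, -1.0]]
wrist_force: [0.2, 0.3, -4.0]
width: 0.088
tcp [0.5824 0.2134 0.0873] yang -1.93 w 0.0878 F [-1.2 -0.8 -3.5] t 13.8
```

View pics/w10.png

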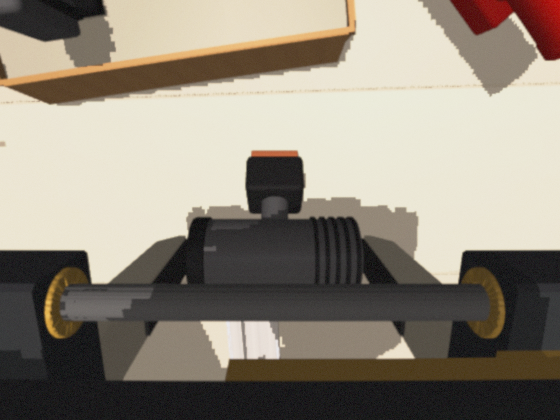

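View pics/s10c.png

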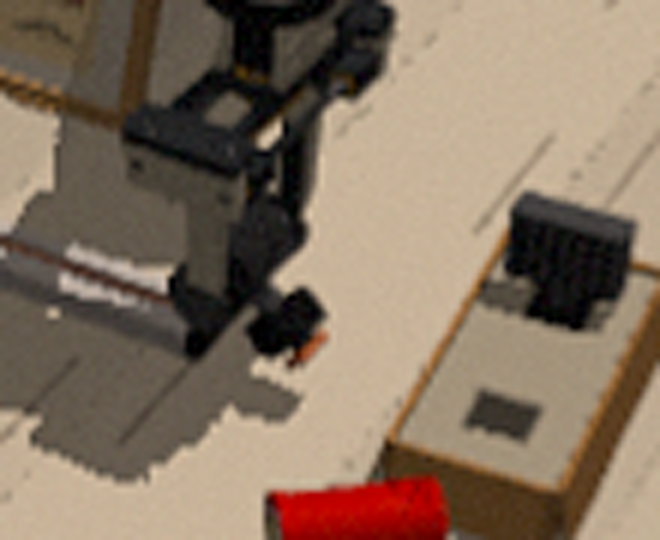

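The lamp is held and hangs about 35° below horizontal. I'll use the fixed carton wall (at y ≈ 0.320 there) to push the block flat until it is vertical, after turning the jaws parallel to the wall.

```bash
python3 -m handwheel '{"slide":[[0,0,0],[2,0,0],[2,0,0],[0,0,0]],"yaw":[-8,0,0,0]}' - 4
python3 -m handwheel '{"slide":[[1.2,0,0],[1.2,0,0],[1,0,0],[0.5,0,0],[0,0,0]],"yaw":[0,0,0,0,0]}'
python3 - <<'E'
from h import *
snap('wrist','w11'); goto()
E
```

```text
time: 14.3
tcp_pos: [0.5779, 0.2553, 0.0874]
orientation: [[-0.106, 0.994, -0.0], [0.994, 0.106, 0.0], [0.0, -0.0, -1.0]]
wrist_force: [-0.3, -1.4, -3.3]
width: 0.0877
time: 14.92
tcp_pos: [0.5742, 0.2923, 0.0877]
orientation: [[-0.106, 0.994, 0.0], [0.994, 0.106, -0.0], [-0.0, 0.0, -1.0]]
wrist_force: [-0.3, 0.4, -3.2]
width: 0.0874
tcp [0.5742 0.2921 0.0877] yang 6.07 w 0.0879 F [-0.5 -1.5 -3.6] t 14.97
```

View pics/w11.png

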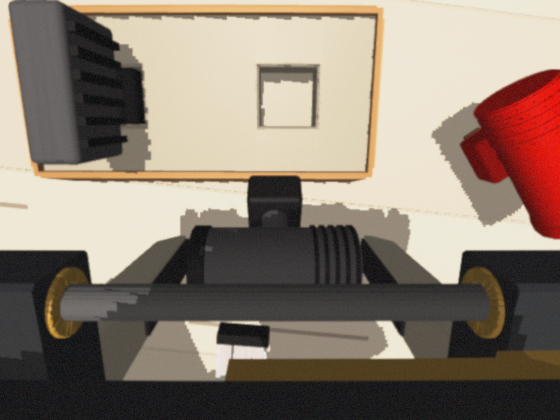

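The block is now against the wall at (275,180) and rotating. Pushing on.

```bash
python3 -m handwheel '{"slide":[[0.4,0,0],[0.4,0,0],[0,0,0]],"yaw":[0,0,0]}'
python3 - <<'E'
from h import *
snap('wrist','w12'); snap('scene','s12'); goto()
a=cv2.imread('pics/s12.png');cv2.imwrite('pics/s12c.png',cv2.resize(a[180:270,310:420],None,fx=7,fy=6.5,interpolation=cv2.INTER_CUBIC))
E
```

```text
time: 15.35
tcp_pos: [0.5736, 0.3002, 0.0881]
orientation: [[-0.106, 0.994, 0.001], [0.994, 0.106, 0.0], [0.0, 0.001, -1.0]]
wrist_force: [-0.9, -3.7, 3.5]
width: 0.0877
tcp [0.5735 0.3    0.088 ] yang 6.07 w 0.088 F [-0.5 -4.1  3.7] t 15.45
```

View pics/w12.png

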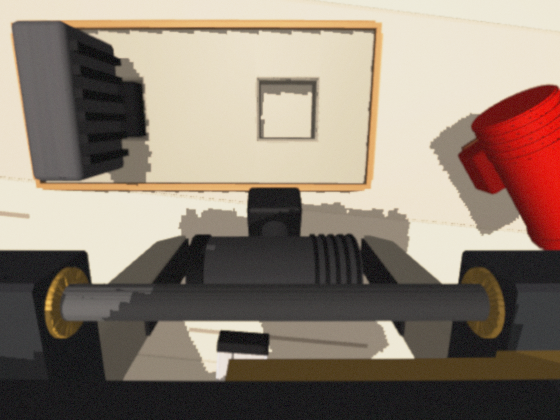

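View pics/s12c.png

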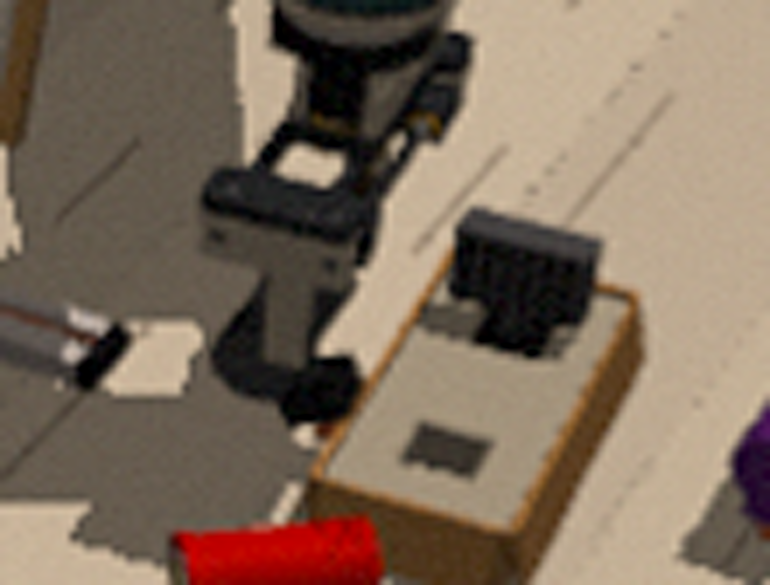

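The lamp slid in the jaws instead of turning, because its foot was too high and rode on the wall's top edge (Fz +3.7). Backing off to look.

```bash
python3 -m handwheel '{"slide":[[-1.5,0,0],[-2.5,0,0],[-1,0,0],[0,0,0]],"yaw":[0,0,0,0]}'
python3 - <<'E'
from h import *
snap('wrist','w13'); snap('scene','s13'); goto()
a=cv2.imread('pics/s13.png');cv2.imwrite('pics/s13c.png',cv2.resize(a[180:270,310:420],None,fx=7,fy=6.5,interpolation=cv2.INTER_CUBIC))
E
```

```text
time: 15.95
tcp_pos: [0.5787, 0.2497, 0.0874]
orientation: [[-0.105, 0.995, -0.0], [0.995, 0.105, 0.0], [0.0, -0.0, -1.0]]
wrist_force: [-0.6, 0.8, -2.8]
width: 0.0883
tcp [0.5786 0.2506 0.0875] yang 6.06 w 0.088 F [ 0.6 -0.3 -3.3] t 16.05
```

View pics/w13.png

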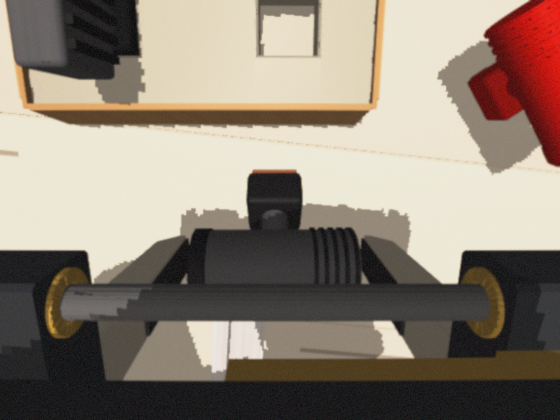

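View pics/s13c.png

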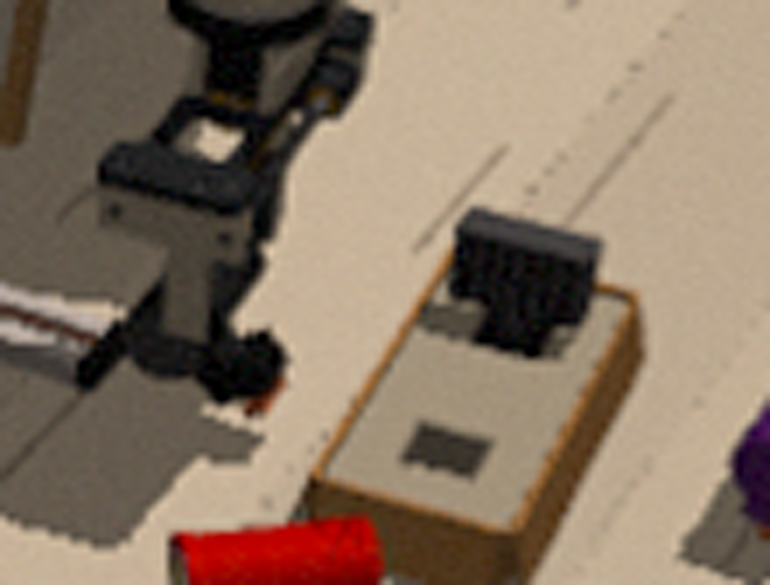

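```bash
python3 -m handwheel '{"slide":[[0,0,0.9],[0.8,0,0.9],[1,0,0],[0.8,0,0],[0.8,0,0]],"yaw":[0,0,0,0,0]}' - 7
python3 -m handwheel '{"slide":[[0.7,0,0],[0.6,0,0],[0,0,0]],"yaw":[0,0,0]}'
python3 - <<'E'
from h import *
snap('wrist','w14'); goto()
E
```

```text
time: 16.68
tcp_pos: [0.575, 0.285, 0.0699]
orientation: [[-0.106, 0.994, 0.0], [0.994, 0.106, 0.0], [0.0, 0.0, -1.0]]
wrist_force: [-0.9, 0.1, -3.7]
width: 0.0879
time: 17.05
tcp_pos: [0.5736, 0.2974, 0.0696]
orientation: [[-0.106, 0.994, -0.0], [0.994, 0.106, -0.0], [-0.0, -0.0, -1.0]]
wrist_force: [-0.2, -0.5, -3.0]
width: 0.0875
tcp [0.5736 0.2971 0.0696] yang 6.08 w 0.0875 F [ 0.  -0.9 -3.1] t 17.1
```

View pics/w14.png

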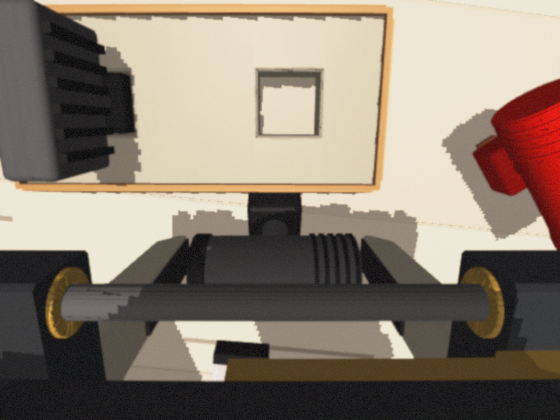

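Run:
```python
from h import *
snap('scene','s14')
a=cv2.imread('pics/s14.png');b=cv2.resize(a[195:255,330:390],None,fx=10,fy=10,interpolation=cv2.INTER_CUBIC)
cv2.imwrite('pics/s14c.png',cv2.convertScaleAbs(b,alpha=1.6))
m=camera_model('scene')
f=lambda p:np.round((np.array(proj(m,p))-[330,195])*10)
T=np.array([.5736,.2973,.0696]);y=np.array([.994,.106,0]);x=np.array([-.106,.994,0])
G=T+[0,0,.008]+.044*y
print('pad ctr rib side',f(G),'pad corners tip',f(G+x*.0075-[0,0,.019]),f(G-x*.0075-[0,0,.019]),'up10',f(G+[0,0,.01]),'x+10',f(G+x*.01), 'table below', f([G[0],G[1],0]))
```

```text
pad ctr rib side [194. 450.] pad corners tip [210. 499.] [168. 486.] up10 [196. 427.] x+10 [222. 458.] table below [176. 622.]
```

View pics/s14c.png

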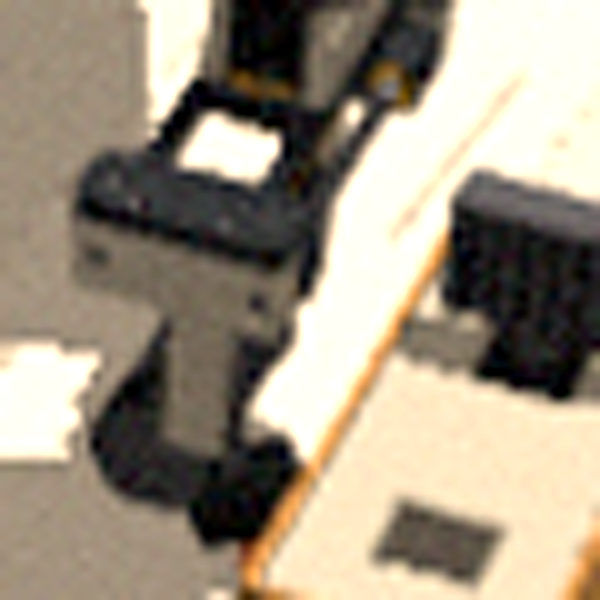

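Run:
```python
from h import *
m=camera_model('scene')
f=lambda p:(np.array(proj(m,p))-[330,195])*10
T=np.array([.5736,.2973,.0696]);y=np.array([.994,.106,0]);x=np.array([-.106,.994,0]);z=np.array([0,0,1.])
G=T+[0,0,.008]
def pt(dx,dz,dy): return f(G+x*dx+z*dz+y*dy)
for dx in(-.016,-.010,-.005,0):
  for dz in (-.003,):
    print('ctr',dx,'rib face',pt(dx,dz,.044).round())
# block centre for droop angle th from axis centre c
c=(-.014,-.002)
for th in (30,50,60,70,80,90):
    t=np.radians(th); print(th,'block ctr',pt(c[0]+.046*np.cos(t),c[1]-.046*np.sin(t),0).round(),'foot end',pt(c[0]+.069*np.cos(t),c[1]-.069*np.sin(t),.015).round())
mw=camera_model('wrist')
for th in (30,50,60,70,80,90):
    t=np.radians(th); n=np.array([np.sin(t),np.cos(t)]);d=np.array([np.cos(t),-np.sin(t)])
    P=lambda a,b:np.round(proj(mw,G+x*(c[0]+a*d[0]+b*n[0])+z*(c[1]+a*d[1]+b*n[1]))[1])
    print(th,'wrist v: block top-near edge',P(.034,.017),'bottom',P(.058,.017),'stem base',P(.034,.0))
```

```text
ctr -0.016 rib face [148. 443.]
ctr -0.01 rib face [165. 448.]
ctr -0.005 rib face [179. 452.]
ctr 0 rib face [193. 456.]
30 block ctr [303. 453.] foot end [341. 521.]
50 block ctr [272. 472.] foot end [293. 548.]
60 block ctr [253. 477.] foot end [265. 555.]
70 block ctr [232. 478.] foot end [233. 557.]
80 block ctr [210. 476.] foot end [201. 554.]
90 block ctr [189. 471.] foot end [169. 547.]
30 wrist v: block top-near edge 201.0 bottom 159.0 stem base 210.0
50 wrist v: block top-near edge 201.0 bottom 170.0 stem base 218.0
60 wrist v: block top-near edge 204.0 bottom 178.0 stem base 224.0
70 wrist v: block top-near edge 209.0 bottom 188.0 stem base 231.0
80 wrist v: block top-near edge 215.0 bottom 200.0 stem base 239.0
90 wrist v: block top-near edge 222.0 bottom 212.0 stem base 247.0
```

Comparing projections, the lamp is about 65° down and still turning without slipping now. Continuing the push.

```bash
python3 -m handwheel '{"slide":[[0.5,0,0],[0.5,0,0],[0,0,0]],"yaw":[0,0,0]}'
python3 - <<'E'
from h import *
snap('wrist','w15');snap('scene','s15'); goto()
a=cv2.imread('pics/s15.png');b=cv2.resize(a[195:255,330:390],None,fx=8,fy=8,interpolation=cv2.INTER_CUBIC)
cv2.imwrite('pics/s15c.png',cv2.convertScaleAbs(b,alpha=1.6))
E
```

```text
time: 17.52
tcp_pos: [0.5726, 0.3073, 0.0697]
orientation: [[-0.106, 0.994, 0.0], [0.994, 0.106, 0.0], [0.0, 0.0, -1.0]]
wrist_force: [1.0, -0.6, -3.5]
width: 0.0875
tcp [0.5726 0.307  0.0696] yang 6.08 w 0.0877 F [ 0.5 -0.7 -4.1] t 17.62
```

View pics/w15.png

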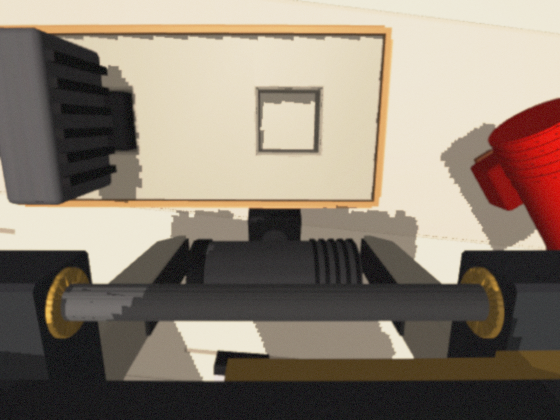

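View pics/s15c.png

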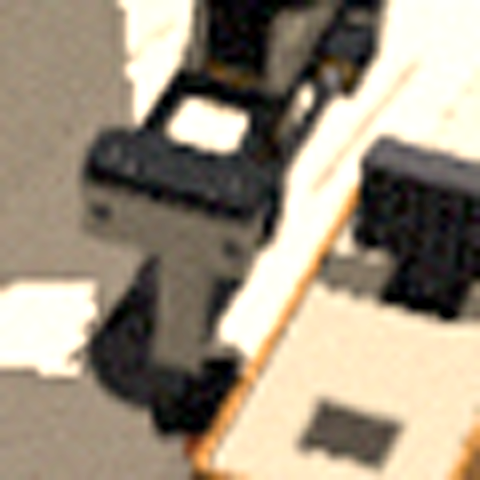

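```bash
python3 -m handwheel '{"slide":[[0.4,0,0],[0.4,0,0],[0,0,0]],"yaw":[0,0,0]}'
python3 - <<'E'
from h import *
m=camera_model('wrist');snap('wrist','w16');goto()
a=cv2.imread('pics/w16.png');b=cv2.resize(a[190:300,180:370],None,fx=4,fy=4,interpolation=cv2.INTER_CUBIC)
cv2.imwrite('pics/w16c.png',cv2.convertScaleAbs(b,alpha=2))
E
```

```text
time: 18.0
tcp_pos: [0.5717, 0.3152, 0.0696]
orientation: [[-0.106, 0.994, -0.0], [0.994, 0.106, -0.0], [-0.0, -0.0, -1.0]]
wrist_force: [0.3, -1.7, -3.1]
width: 0.0876
tcp [0.5717 0.3151 0.0696] yang 6.08 w 0.0875 F [ 0.3 -0.7 -3.6] t 18.05
```

View pics/w16c.png

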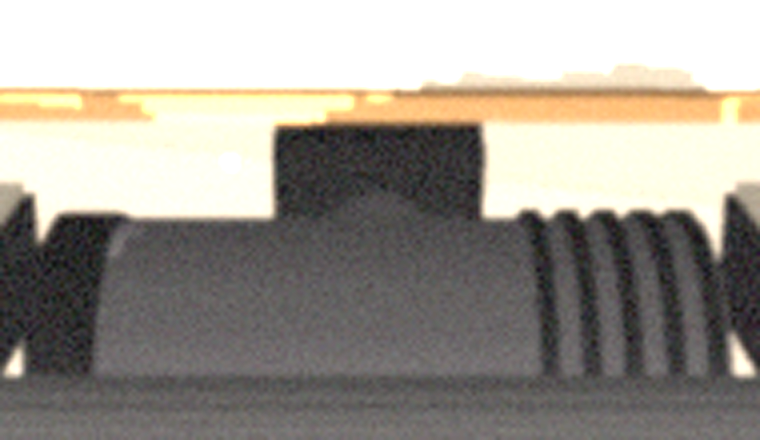

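```bash
python3 -m handwheel '{"slide":[[0.2,0,0],[0.2,0,0],[0,0,0]],"yaw":[0,0,0]}'
python3 - <<'E'
from h import *
m=camera_model('wrist');snap('wrist','w17');snap('scene','s17');goto()
a=cv2.imread('pics/w17.png');b=cv2.resize(a[190:300,180:370],None,fx=4,fy=4,interpolation=cv2.INTER_CUBIC)
cv2.imwrite('pics/w17c.png',cv2.convertScaleAbs(b,alpha=2))
a=cv2.imread('pics/s17.png');b=cv2.resize(a[195:255,330:390],None,fx=8,fy=8,interpolation=cv2.INTER_CUBIC)
cv2.imwrite('pics/s17c.png',cv2.convertScaleAbs(b,alpha=1.6))
E
```

```text
time: 18.42
tcp_pos: [0.5713, 0.3191, 0.0696]
orientation: [[-0.106, 0.994, -0.0], [0.994, 0.106, -0.0], [-0.0, -0.0, -1.0]]
wrist_force: [-0.3, -0.6, -2.4]
width: 0.0876
tcp [0.5714 0.3189 0.0697] yang 6.07 w 0.0874 F [ 0.3 -1.7 -2.8] t 18.52
```

View pics/w17c.png

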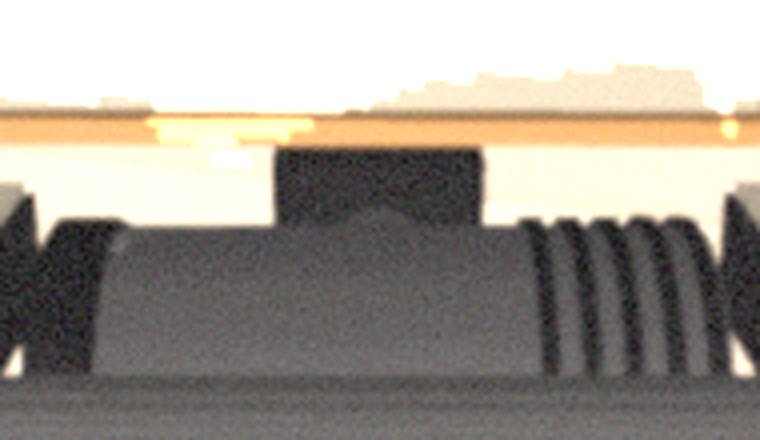

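View pics/s17c.png

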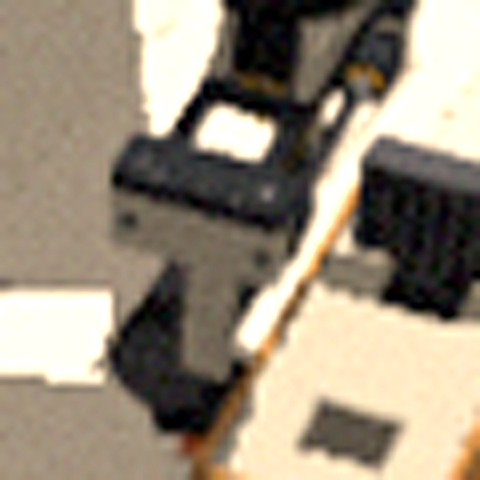

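Nearly upright now, with the block on the wall, but the pads hold only the cylinder's rim. I'll lower it so the foot stands on the table, square it against the wall, then regrip at the centre.

```bash
python3 -m handwheel '{"slide":[[0,0,0.3],[0,0,0.3],[0,0,0]],"yaw":[0,0,0]}'
python3 -m handwheel '{"slide":[[0,0,0.2],[0,0,0.1]],"yaw":[0,0]}'
```

```text
time: 18.9
tcp_pos: [0.5711, 0.3188, 0.0631]
orientation: [[-0.106, 0.994, -0.001], [0.994, 0.106, -0.0], [-0.0, -0.001, -1.0]]
wrist_force: [-0.4, -1.3, -3.5]
width: 0.0877
time: 19.15
tcp_pos: [0.5716, 0.3194, 0.0618]
orientation: [[-0.106, 0.994, 0.001], [0.994, 0.106, 0.001], [0.001, 0.001, -1.0]]
wrist_force: [-2.3, -0.8, 9.2]
width: 0.0875
```

Run:
```python
from h import *
m=camera_model('wrist');snap('wrist','w18');snap('scene','s18');goto()
a=cv2.imread('pics/w18.png');b=cv2.resize(a[190:300,180:370],None,fx=4,fy=4,interpolation=cv2.INTER_CUBIC)
cv2.imwrite('pics/w18c.png',cv2.convertScaleAbs(b,alpha=2))
a=cv2.imread('pics/s18.png');b=cv2.resize(a[195:265,330:400],None,fx=8,fy=8,interpolation=cv2.INTER_CUBIC)
cv2.imwrite('pics/s18c.png',cv2.convertScaleAbs(b,alpha=1.6))
```

```text
tcp [0.5717 0.3194 0.0618] yang 6.08 w 0.0878 F [-2.5 -0.4  5.7] t 19.25
```

View pics/w18c.png

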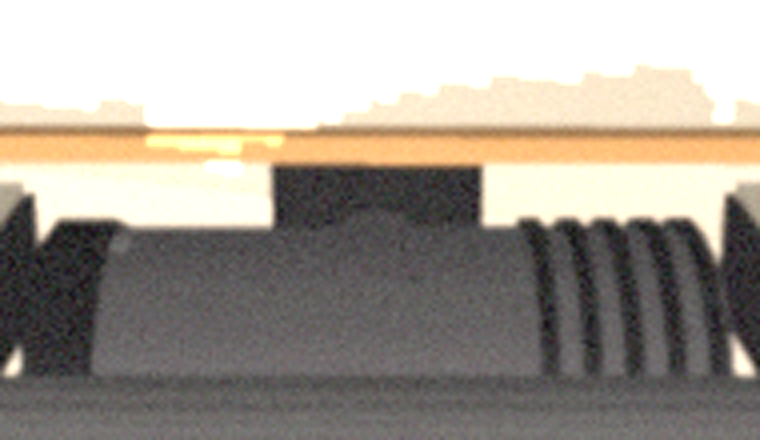

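View pics/s18c.png

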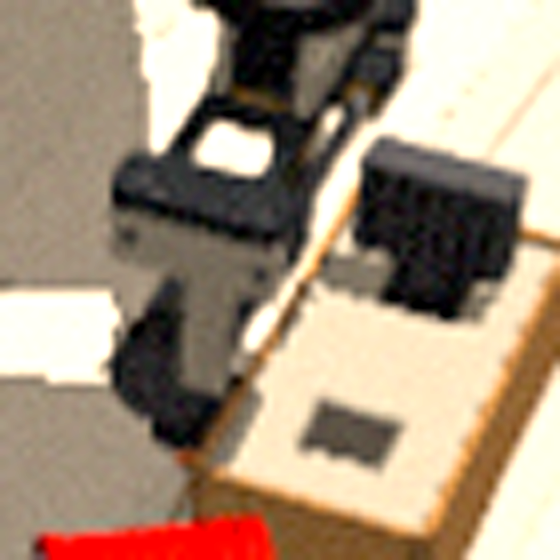

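Contact is felt (Fz up 10 N), which fits the foot height estimate for standing on the table. Releasing gently and checking.

```bash
python3 -m handwheel '{"slide":[[0,0,0],[0,0,0],[0,0,0]],"yaw":[0,0,0]}' 1
python3 - <<'E'
from h import *
m=camera_model('wrist');snap('wrist','w19');snap('scene','s19');goto()
a=cv2.imread('pics/s19.png');b=cv2.resize(a[195:265,330:400],None,fx=8,fy=8,interpolation=cv2.INTER_CUBIC)
cv2.imwrite('pics/s19c.png',cv2.convertScaleAbs(b,alpha=1.6))
E
```

```text
time: 19.62
tcp_pos: [0.5714, 0.3189, 0.0606]
orientation: [[-0.106, 0.994, 0.0], [0.994, 0.106, 0.0], [0.0, 0.0, -1.0]]
wrist_force: [0.5, -0.5, 0.6]
width: 0.093
tcp [0.5713 0.3189 0.0606] yang 6.07 w 0.0929 F [ 0.   0.3 -0.2] t 19.73
```

View pics/w19.png

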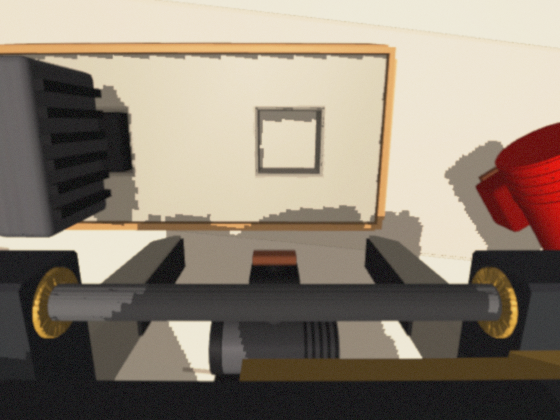

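View pics/s19c.png

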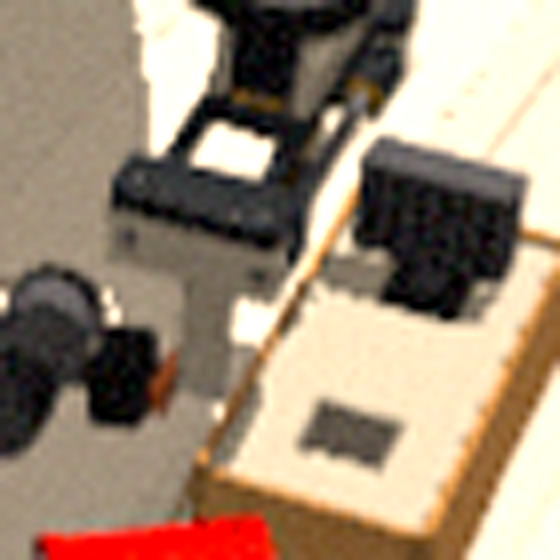

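It toppled back onto its side (cylinder at −y, foot toward the wall). I'll regrip nearer the cylinder's top side, keep the foot low against the wall, and tighten before letting go of the wall contact.

```bash
python3 -m handwheel '{"slide":[[0,0,-3],[-3,0,-3],[-5,0,-1],[-4,0,0],[0,0,0]],"yaw":[0,0,0,0,0]}' 1
python3 - <<'E'
from h import *
import pickle
goto()
m=camera_model('wrist');snap('wrist','w20');pickle.dump(m,open('w20.pkl','wb'))
E
```

```text
time: 20.35
tcp_pos: [0.5844, 0.1975, 0.131]
orientation: [[-0.103, 0.995, 0.001], [0.995, 0.103, -0.0], [-0.0, 0.001, -1.0]]
wrist_force: [-0.4, 0.7, 0.6]
width: 0.0934
tcp [0.5844 0.1975 0.131 ] yang 5.92 w 0.0934 F [-0.4  0.7  0.6] t 20.35
```

View pics/w20.png

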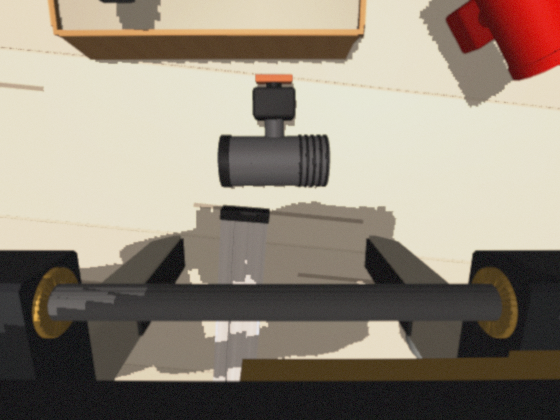

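Run:
```python
from h import *
import pickle
m=pickle.load(open('w20.pkl','rb'));s=sense();T=np.array(s['orientation']);t=lambda P:np.round((T.T@(P-s['tcp_pos']))[:2]*100,2)
a=cv2.imread('pics/w20.png');k=(a.max(2)<100)
for v in(145,160,175): xs=np.where(k[v,200:345])[0]+200; print(v,xs.min(),xs.max())
for u in(245,285): vs=np.where(k[125:200,u])[0]+125; print(u,vs.min(),vs.max())
print('axis',t(onz(m,274,161.5,.021)),'foot end',t(onz(m,274,75,.024)),'wall',t(onz(m,274,33,.048)),t(onz(m,60,35,.048)),t(onz(m,360,35,.048)))
```

```text
145 219 328
160 218 328
175 219 327
245 137 184
285 137 184
axis [ 3.1  -0.03] foot end [ 9.97 -0.03] wall [12.48 -0.02] [ 12.42 -15.24] [12.36  6.07]
```

```bash
python3 -m handwheel '{"slide":[[2.3,0,1.5],[0,0,3.5],[0,0,3],[0,0,2],[0,0,1.2]],"yaw":[0,0,0,0,0]}' 1
python3 -m handwheel '{"slide":[[0,0,0.2],[0,0,0]],"yaw":[0,0]}'
python3 -m handwheel '{"slide":[[0,0,0],[0,0,0],[0,0,0]],"yaw":[0,0,0]}' 0.6 5
```

```text
time: 21.02
tcp_pos: [0.5811, 0.2234, 0.0172]
orientation: [[-0.107, 0.994, -0.001], [0.994, 0.107, -0.0], [-0.0, -0.001, -1.0]]
wrist_force: [0.2, 0.5, -0.1]
width: 0.093
time: 21.28
tcp_pos: [0.582, 0.2227, 0.0174]
orientation: [[-0.106, 0.994, 0.001], [0.994, 0.106, 0.0], [0.0, 0.001, -1.0]]
wrist_force: [-0.2, -0.3, -0.7]
width: 0.0929
time: 21.65
tcp_pos: [0.5821, 0.2226, 0.0176]
orientation: [[-0.106, 0.994, 0.001], [0.994, 0.106, 0.0], [0.0, 0.001, -1.0]]
wrist_force: [-0.9, -0.3, 6.5]
width: 0.0878
```

```bash
python3 -m handwheel '{"slide":[[0,0,-0.8],[0.6,0,-1],[0.6,0,-1],[0.6,0,-0.7],[0,0,0]],"yaw":[0,0,0,0,0]}' - 4
python3 - <<'E'
from h import *
snap('wrist','w21');goto()
E
```

```text
time: 22.28
tcp_pos: [0.58, 0.2409, 0.0525]
orientation: [[-0.106, 0.994, 0.001], [0.994, 0.106, 0.0], [0.0, 0.001, -1.0]]
wrist_force: [1.8, -2.4, 1.9]
width: 0.0881
tcp [0.58   0.2405 0.0521] yang 6.10 w 0.0877 F [ 1.5 -3.3  2.7] t 22.32
```

View pics/w21.png

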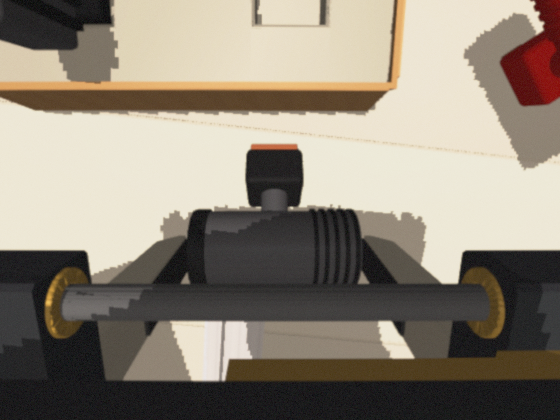

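The lamp is now about 45° down, with the foot dragging on the table as wanted. Continuing along the path against the wall with a firmer grip.

```bash
python3 -m handwheel '{"slide":[[0.9,0,-0.2],[0.9,0,-0.2],[0.8,0,-0.2],[0.7,0,-0.7],[0,0,0]],"yaw":[0,0,0,0,0]}' - 9
python3 - <<'E'
from h import *
snap('wrist','w22');goto()
E
```

```text
time: 22.95
tcp_pos: [0.5764, 0.2738, 0.0654]
orientation: [[-0.106, 0.994, 0.001], [0.994, 0.106, 0.0], [0.0, 0.001, -1.0]]
wrist_force: [-0.1, 0.4, -3.4]
width: 0.0883
tcp [0.5763 0.2735 0.065 ] yang 6.10 w 0.0878 F [ 0.4  0.6 -3.9] t 23.0
```

View pics/w22.png

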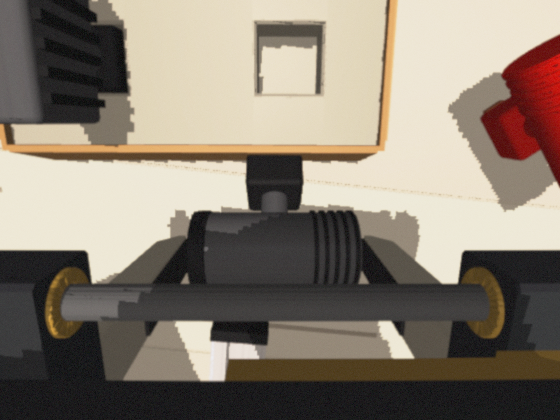

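Cylinder edge still at v≈211, so no slip. The block is touching the wall at (275,155). Continuing.

```bash
python3 -m handwheel '{"slide":[[0.5,0,-0.2],[0.5,0,-0.1],[0.5,0,-0.1],[0,0,0]],"yaw":[0,0,0,0]}' - 10
python3 - <<'E'
from h import *
snap('wrist','w23');goto()
E
```

```text
time: 23.5
tcp_pos: [0.5746, 0.2885, 0.0686]
orientation: [[-0.106, 0.994, 0.0], [0.994, 0.106, 0.0], [0.0, 0.0, -1.0]]
wrist_force: [0.7, -0.5, -3.5]
width: 0.0871
tcp [0.5746 0.2883 0.0686] yang 6.09 w 0.0877 F [-0.3 -0.7 -2.6] t 23.55
```

View pics/w23.png

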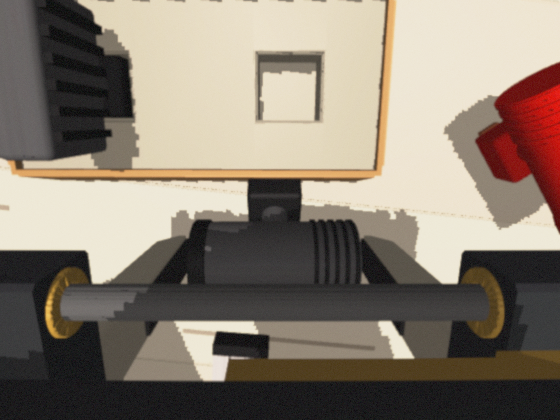

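```bash
python3 -m handwheel '{"slide":[[0.5,0,-0.1],[0.5,0,-0.1],[0.3,0,0],[0,0,0]],"yaw":[0,0,0,0]}' - 10
python3 - <<'E'
from h import *
snap('wrist','w24');goto()
a=cv2.imread('pics/w24.png');b=cv2.resize(a[150:300,180:370],None,fx=4,fy=4,interpolation=cv2.INTER_CUBIC)
cv2.imwrite('pics/w24c.png',cv2.convertScaleAbs(b,alpha=2))
E
```

```text
time: 24.05
tcp_pos: [0.5732, 0.3013, 0.0706]
orientation: [[-0.106, 0.994, 0.0], [0.994, 0.106, 0.0], [0.0, 0.0, -1.0]]
wrist_force: [-0.3, -1.2, -3.9]
width: 0.0879
tcp [0.5732 0.3011 0.0706] yang 6.08 w 0.0876 F [ 0.4 -1.  -3.3] t 24.1
```

View pics/w24c.png

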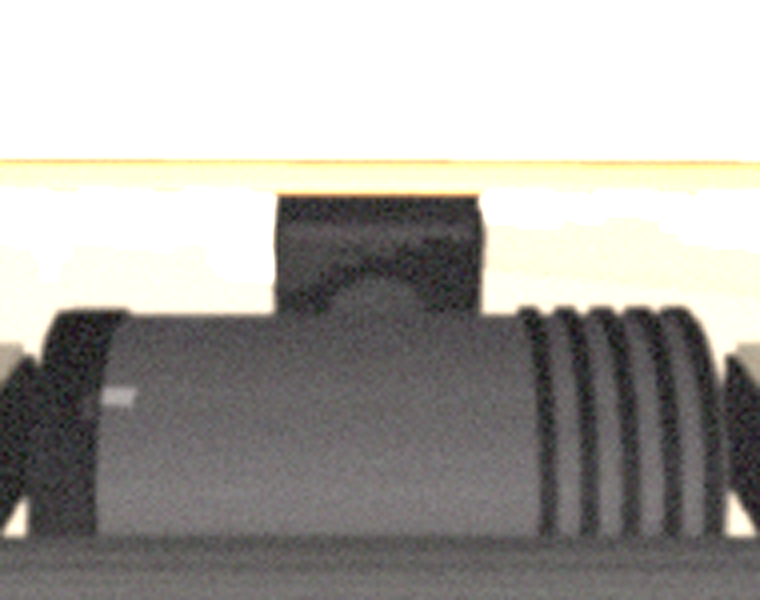

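```bash
python3 -m handwheel '{"slide":[[0.4,0,0],[0.4,0,0],[0.2,0,0],[0,0,0]],"yaw":[0,0,0,0]}' - 10
python3 - <<'E'
from h import *
snap('wrist','w25');goto()
a=cv2.imread('pics/w25.png');b=cv2.resize(a[150:300,180:370],None,fx=4,fy=4,interpolation=cv2.INTER_CUBIC)
cv2.imwrite('pics/w25c.png',cv2.convertScaleAbs(b,alpha=2))
E
```

```text
time: 24.6
tcp_pos: [0.5721, 0.3111, 0.0706]
orientation: [[-0.106, 0.994, -0.0], [0.994, 0.106, -0.0], [-0.0, -0.0, -1.0]]
wrist_force: [-1.1, -0.9, -3.5]
width: 0.0875
tcp [0.5722 0.311  0.0706] yang 6.08 w 0.0878 F [ 0.4 -1.  -3.6] t 24.65
```

View pics/w25c.png

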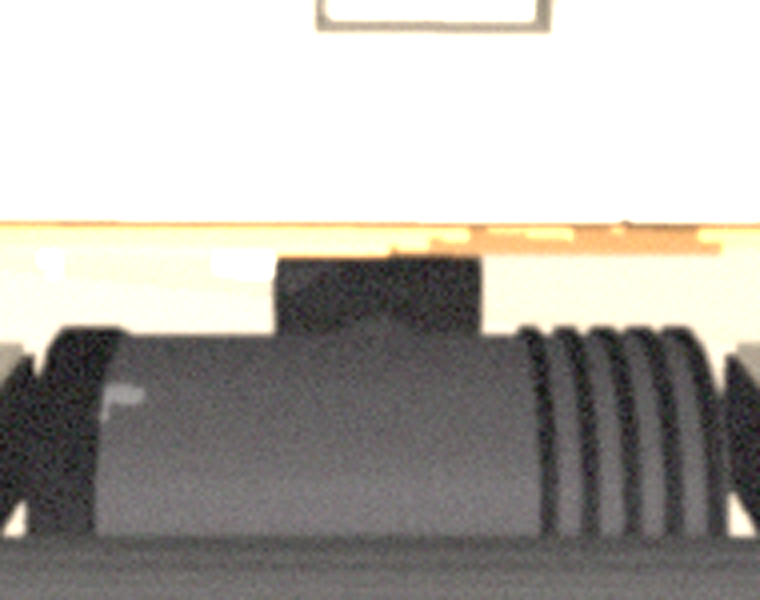

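Projection puts it about 77° down now. I'll raise slightly and finish the push until flush.

```bash
python3 -m handwheel '{"slide":[[0.4,0,-0.2],[0.4,0,-0.1],[0.4,0,0],[0,0,0]],"yaw":[0,0,0,0]}' - 12
python3 - <<'E'
from h import *
snap('wrist','w26');goto()
a=cv2.imread('pics/w26.png');b=cv2.resize(a[150:300,180:370],None,fx=4,fy=4,interpolation=cv2.INTER_CUBIC)
cv2.imwrite('pics/w26c.png',cv2.convertScaleAbs(b,alpha=2.5))
E
```

```text
time: 25.15
tcp_pos: [0.5709, 0.3233, 0.0737]
orientation: [[-0.106, 0.994, 0.0], [0.994, 0.106, 0.0], [0.0, 0.0, -1.0]]
wrist_force: [-0.3, -1.3, -2.5]
width: 0.0877
tcp [0.5709 0.323  0.0737] yang 6.08 w 0.0873 F [ 1.  -1.6 -2.4] t 25.2
```

View pics/w26c.png

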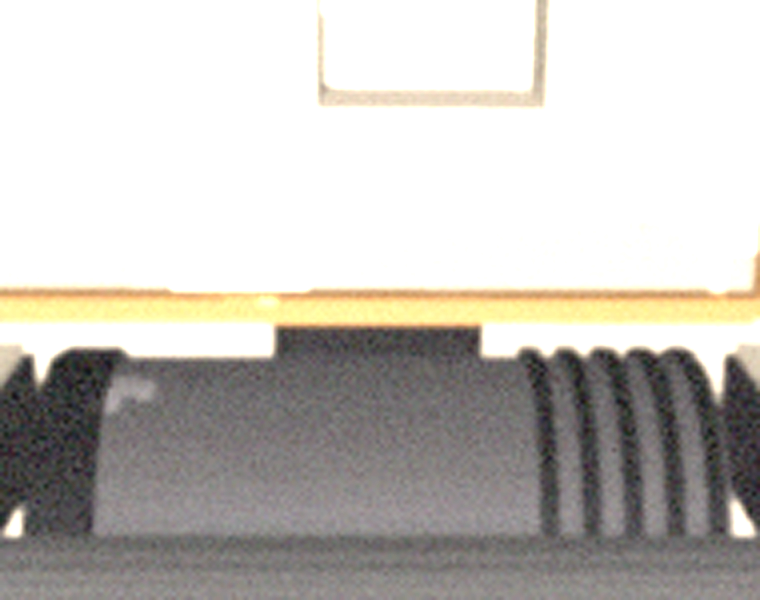

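The block's near edge and the cylinder edge now match an upright lamp (offset 16 of 17 mm). Tightening hard and lifting slowly.

```bash
python3 -m handwheel '{"slide":[[0,0,0],[0,0,0],[0,0,-0.5],[-0.3,0,-1.5],[-0.5,0,-2]],"yaw":[0,0,0,0,0]}' - 50
python3 -m handwheel '{"slide":[[-0.5,0,-2],[-1,0,-1],[0,0,0]],"yaw":[0,0,0]}'
python3 - <<'E'
from h import *
snap('wrist','w27');snap('scene','s27');goto()
a=cv2.imread('pics/w27.png');b=cv2.resize(a[190:300,180:370],None,fx=4,fy=4,interpolation=cv2.INTER_CUBIC)
cv2.imwrite('pics/w27c.png',cv2.convertScaleAbs(b,alpha=2.5))
a=cv2.imread('pics/s27.png');b=cv2.resize(a[170:250,320:400],None,fx=8,fy=7,interpolation=cv2.INTER_CUBIC)
cv2.imwrite('pics/s27c.png',cv2.convertScaleAbs(b,alpha=1.6))
E
```

```text
time: 25.82
tcp_pos: [0.5718, 0.3148, 0.115]
orientation: [[-0.106, 0.994, 0.0], [0.994, 0.106, 0.0], [0.0, 0.0, -1.0]]
wrist_force: [0.3, 0.3, -2.6]
width: 0.0855
time: 26.2
tcp_pos: [0.5738, 0.2993, 0.1448]
orientation: [[-0.105, 0.994, 0.001], [0.994, 0.105, 0.001], [0.0, 0.001, -1.0]]
wrist_force: [-0.2, 0.2, -3.7]
width: 0.0863
tcp [0.5732 0.2998 0.1431] yang 6.05 w 0.0857 F [ 1.1  0.6 -3.9] t 26.3
```

View pics/w27c.png

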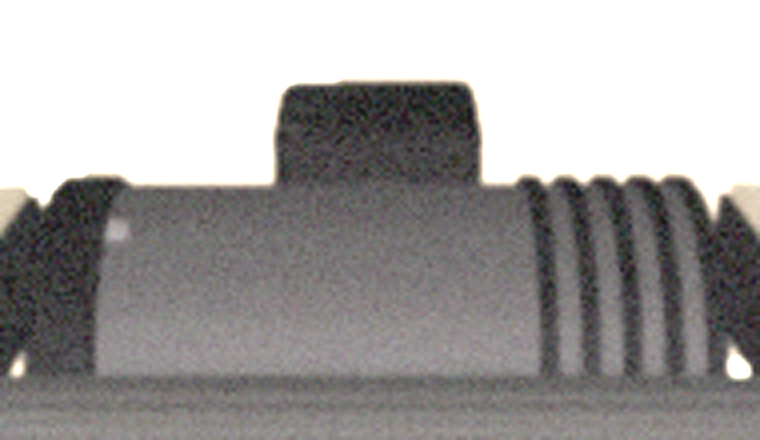

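View pics/s27c.png

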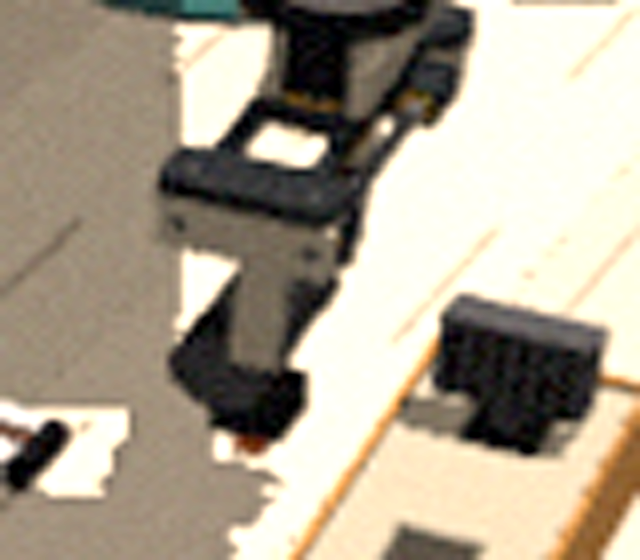

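Held upright with a small tilt (about 6°), force −3.9 N as expected. I'll carry it gently to the track and turn it lengthwise.

```bash
python3 - <<'E'
from h import *
goto([.549,-.039,.145],6)
E
python3 -m handwheel '{"slide":[[-1.5,0,0],[-3,0,0],[-4.5,0,0],[-5,-0.4,0],[-5,-0.4,0]],"yaw":[0,0,0,0,0]}' - 30
```

```text
tcp [0.5732 0.2998 0.1431] yang 6.05 w 0.0857 F [ 1.1  0.6 -3.9] t 26.3
shift cm [-33.43  -5.98  -0.18]
yaw 0.05
time: 26.92
tcp_pos: [0.585, 0.1081, 0.143]
orientation: [[-0.106, 0.994, -0.001], [0.994, 0.106, -0.0], [-0.0, -0.001, -1.0]]
wrist_force: [0.6, -0.9, -3.2]
width: 0.0868
```

```bash
python3 -m handwheel '{"slide":[[-5,-1.4,0],[-4.5,-1.3,0],[-3,-1.3,0],[-2,-1,0],[0,0,0]],"yaw":[0,0,0,0,-8]}'
python3 -m handwheel '{"slide":[[0,0,0],[0,0,0],[0,0,0],[0,0,0],[0,0,0]],"yaw":[-10,-10,-10,-10,-10]}'
python3 -m handwheel '{"slide":[[0,0,0],[0,0,0],[0,0,0],[0,0,0]],"yaw":[-10,-10,-7,0]}'
python3 - <<'E'
from h import *
goto([.549,-.039,.11],91.16)
E
```

```text
time: 27.55
tcp_pos: [0.5502, -0.0412, 0.1431]
orientation: [[-0.244, 0.97, -0.001], [0.97, 0.244, -0.0], [-0.0, -0.001, -1.0]]
wrist_force: [-0.7, 1.3, -2.7]
width: 0.0868
time: 28.18
tcp_pos: [0.5506, -0.0398, 0.143]
orientation: [[-0.902, 0.432, -0.001], [0.432, 0.902, -0.0], [0.001, -0.001, -1.0]]
wrist_force: [-0.4, -0.8, -3.1]
width: 0.0866
time: 28.68
tcp_pos: [0.5506, -0.0397, 0.1431]
orientation: [[-1.0, -0.018, -0.001], [-0.018, 1.0, -0.0], [0.001, -0.0, -1.0]]
wrist_force: [-0.1, 0.7, -3.4]
width: 0.0865
tcp [ 0.5506 -0.0397  0.1431] yang 91.02 w 0.0865 F [-0.1  0.7 -3.4] t 28.68
shift cm [0.16 0.07 3.31]
yaw -0.14
```

Still held. Lowering to just above the slot and looking.

```bash
python3 -m handwheel '{"slide":[[0,0,1.5],[0,0,1.7],[0,0,0]],"yaw":[0,0,0]}'
python3 - <<'E'
from h import *
import pickle
goto([.549,-.039,.11],91.16)
pickle.dump(camera_model('wrist'),open('w28.pkl','wb'))
snap('wrist','w28');snap('scene','s28');
a=cv2.imread('pics/s28.png');b=cv2.resize(a[165:245,250:330],None,fx=8,fy=7,interpolation=cv2.INTER_CUBIC)
cv2.imwrite('pics/s28c.png',cv2.convertScaleAbs(b,alpha=1.6))
E
```

```text
time: 29.05
tcp_pos: [0.55, -0.0391, 0.1092]
orientation: [[-1.0, -0.018, -0.003], [-0.018, 1.0, 0.0], [0.003, 0.0, -1.0]]
wrist_force: [-0.5, -0.3, -2.7]
width: 0.0868
tcp [ 0.55   -0.0391  0.1092] yang 91.03 w 0.0868 F [-0.5 -0.3 -2.7] t 29.05
shift cm [ 0.1   0.02 -0.08]
yaw -0.13
```

View pics/w28.png

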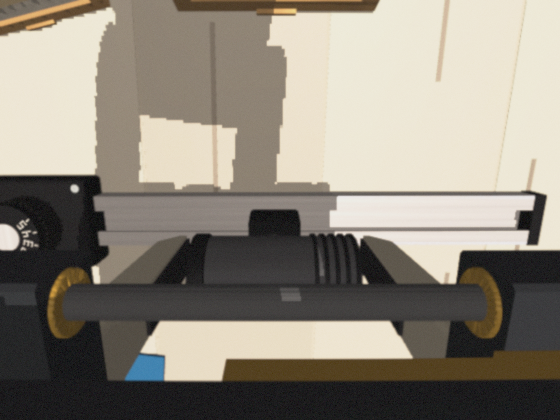

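View pics/s28c.png

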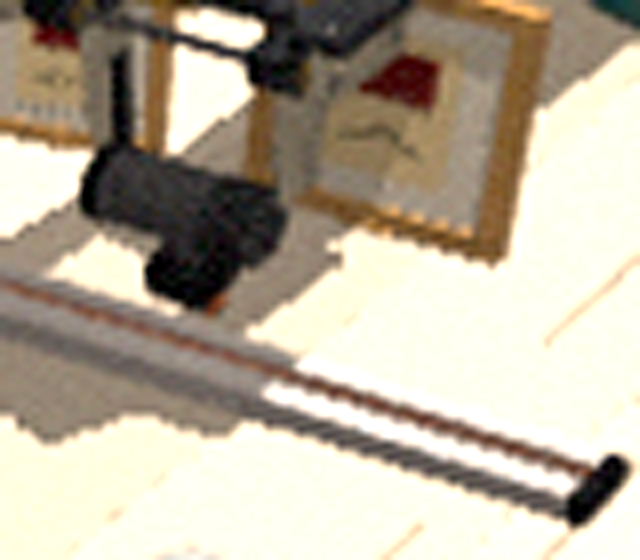

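Run:
```python
from h import *
a=cv2.imread('pics/s28.png');x0,y0=250,180
b=cv2.resize(a[y0:y0+40,x0:x0+45],None,fx=16,fy=14,interpolation=cv2.INTER_CUBIC)
b=cv2.convertScaleAbs(b,alpha=2.5)
m=camera_model('scene')
sc=lambda p:((p[0]-x0+.5)*16,(p[1]-y0+.5)*14)
for y in np.arange(-.06,.03,.01):
    p=sc(proj(m,[.56357-.0202*y,y,.018])); cv2.circle(b,(int(p[0]),int(p[1])),3,(0,255,0),-1)
# predicted foot end corners for pivot model
T=np.array([.55,-.0391,.1092+.008]);tx=np.array([-1,-.018,0]);ty=np.array([-.018,1,0]);tz=np.array([0,0,1.])
for ax,az,th,col in((-.020,-.011,84,(0,0,255)),(-.020,-.011,90,(255,0,255))):
    t=np.radians(th);d=(np.cos(t),-np.sin(t));n=(np.sin(t),np.cos(t))
    for A,B,Y in((.069,.007,.015),(.069,-.007,.015),(.058,.017,.017),(.058,-.017,.017),(.034,-.017,.017),(.034,.017,.017)):
        P=T+tx*(ax+A*d[0]+B*n[0])+tz*(az+A*d[1]+B*n[1])+ty*Y
        p=sc(proj(m,P));cv2.circle(b,(int(p[0]),int(p[1])),3,col,-1)
    P=T+tx*ax+tz*az+ty*.044; p=sc(proj(m,P)); r=.021; 
    for k in np.arange(0,6.28,.5):
        p=sc(proj(m,P+tx*r*np.cos(k)+tz*r*np.sin(k)));cv2.circle(b,(int(p[0]),int(p[1])),2,col,-1)
cv2.imwrite('pics/s28d.png',b)
```

```text
(no output)
```

View pics/s28d.png

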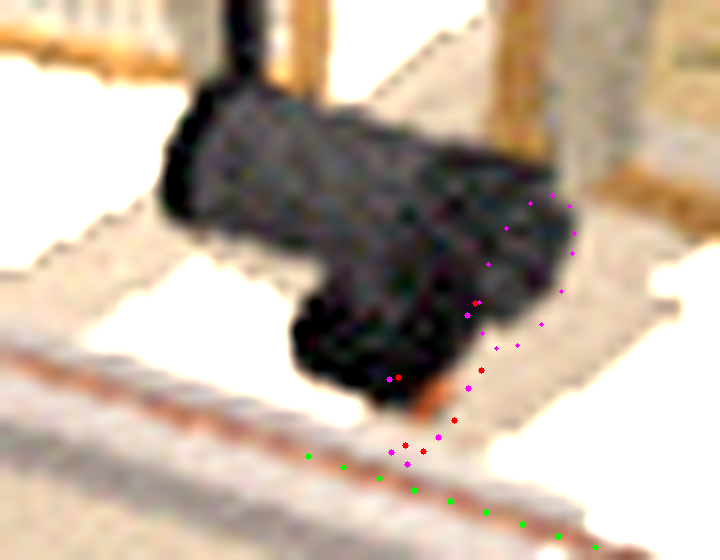

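Run:
```python
from h import *
m=camera_model('scene')
def at_y(u,v,y):
    c,d=ray(m,u/16-.5+250,v/14-.5+180); return (c+d*(y-c[1])/d[1]).round(4)
for y in(-.027,-.024,-.021): print(y,'foot',at_y(430,398,y),'foot lo',at_y(418,412,y))
for y in (-.025,-.022,-.019): print('block near low corner L',at_y(385,405,y),'R',at_y(470,345,y))
for y in (.002,.005,.008): print('rib rim right',at_y(577,215,y),'bottom',at_y(515,318,y),'top',at_y(555,160,y))
# track edges in scene bias: brown line
```

```text
-0.027 foot [ 0.5616 -0.027   0.0485] foot lo [ 0.5668 -0.027   0.0471]
-0.024 foot [ 0.5661 -0.024   0.0525] foot lo [ 0.5713 -0.024   0.051 ]
-0.021 foot [ 0.5706 -0.021   0.0564] foot lo [ 0.5758 -0.021   0.055 ]
block near low corner L [ 0.5836 -0.025   0.0606] R [ 0.5472 -0.025   0.0581]
block near low corner L [ 0.5881 -0.022   0.0645] R [ 0.5518 -0.022   0.062 ]
block near low corner L [ 0.5925 -0.019   0.0684] R [ 0.5563 -0.019   0.0659]
rib rim right [0.5427 0.002  0.1079] bottom [0.5695 0.002  0.0906] top [0.5521 0.002  0.1308]
rib rim right [0.5475 0.005  0.1118] bottom [0.5741 0.005  0.0946] top [0.5569 0.005  0.1346]
rib rim right [0.5522 0.008  0.1156] bottom [0.5788 0.008  0.0985] top [0.5616 0.008  0.1384]
```

```bash
python3 -m handwheel '{"slide":[[-0.2,0,1],[0,0,1],[0,0,0.4],[0,0,0]],"yaw":[-0.1,0,0,0]}' - 15
python3 -m handwheel '{"slide":[[0,0,0.4],[0,0,0]],"yaw":[0,0]}'
python3 -m handwheel '{"slide":[[0,0,0.4],[0,0,0]],"yaw":[0,0]}'
```

```text
time: 29.65
tcp_pos: [0.5529, -0.0392, 0.0873]
orientation: [[-1.0, -0.02, -0.001], [-0.02, 1.0, 0.0], [0.001, 0.0, -1.0]]
wrist_force: [-0.3, 0.5, -3.0]
width: 0.0877
time: 29.9
tcp_pos: [0.553, -0.0392, 0.0835]
orientation: [[-1.0, -0.02, -0.0], [-0.02, 1.0, 0.0], [0.0, 0.0, -1.0]]
wrist_force: [0.7, -0.2, -2.6]
width: 0.0878
time: 30.15
tcp_pos: [0.5529, -0.0392, 0.0793]
orientation: [[-1.0, -0.02, -0.0], [-0.02, 1.0, 0.0], [0.0, 0.0, -1.0]]
wrist_force: [-0.2, -0.3, -3.6]
width: 0.0872
```

```bash
python3 -m handwheel '{"slide":[[0,0,0.3],[0,0,0]],"yaw":[0,0]}'
python3 -m handwheel '{"slide":[[0,0,0.3],[0,0,0]],"yaw":[0,0]}'
python3 - <<'E'
from h import *
snap('wrist','w29');snap('scene','s29');
a=cv2.imread('pics/s29.png');x0,y0=250,180
b=cv2.resize(a[y0:y0+45,x0:x0+50],None,fx=14,fy=13,interpolation=cv2.INTER_CUBIC)
cv2.imwrite('pics/s29c.png',cv2.convertScaleAbs(b,alpha=2))
a=cv2.imread('pics/w29.png');b=cv2.resize(a[170:300,90:460],None,fx=2.1,fy=3,interpolation=cv2.INTER_CUBIC)
cv2.imwrite('pics/w29c.png',cv2.convertScaleAbs(b,alpha=1.6))
E
```

```text
time: 30.4
tcp_pos: [0.553, -0.0392, 0.0764]
orientation: [[-1.0, -0.02, -0.0], [-0.02, 1.0, 0.0], [0.0, 0.0, -1.0]]
wrist_force: [0.3, 0.2, -3.5]
width: 0.0875
time: 30.65
tcp_pos: [0.5533, -0.0393, 0.0741]
orientation: [[-1.0, -0.02, 0.001], [-0.02, 1.0, -0.0], [-0.001, -0.0, -1.0]]
wrist_force: [-0.7, -1.1, 1.0]
width: 0.0877
```

View pics/s29c.png

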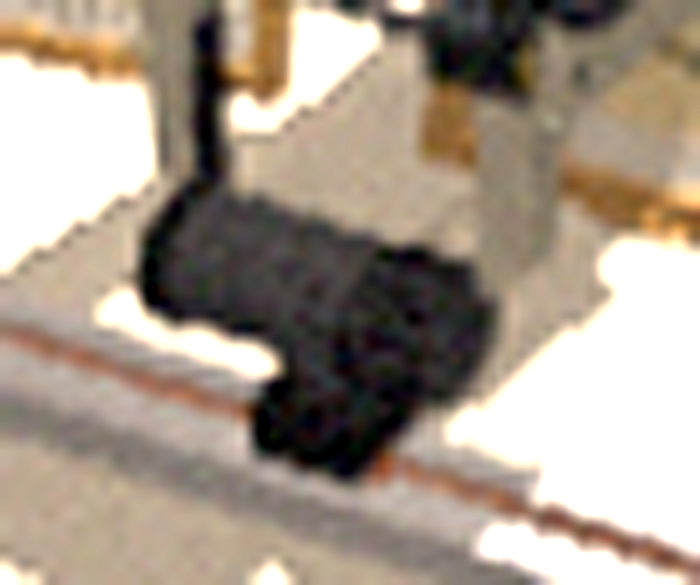

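View pics/w29c.png

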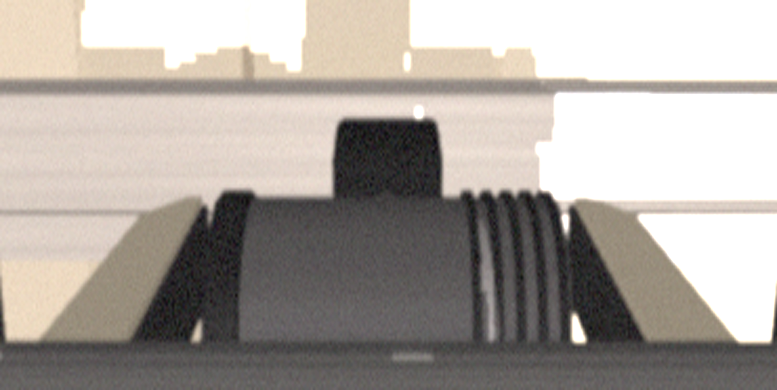

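Run:
```python
from h import *
m=camera_model('scene')
g=lambda u,v,z:onz(m,u/14-.5+250,v/13-.5+180,z).round(4)
print('orange',g(385,468,.021),g(375,475,.018),g(395,462,.021))
print('brown line',g(450,487,.018),g(550,520,.018),g(200,397,.018), 'slotline x there',.5636-.0202*-.01)
print('block near low corner',g(352,478,.029),'R',g(412,420,.029), 'L far',g(258,445,.029))
a=cv2.imread('pics/s29.png').astype(int)
hsv=cv2.cvtColor(a.astype(np.uint8),cv2.COLOR_BGR2HSV)
for v in range(212,219): print(v,[tuple(a[v,u]) for u in range(274,282)])
```

```text
orange [ 0.5696 -0.0193  0.021 ] [ 0.5706 -0.022   0.018 ] [ 0.5657 -0.0186  0.021 ]
brown line [ 0.5646 -0.0017  0.018 ] [0.5636 0.0295 0.018 ] [ 0.5641 -0.0837  0.018 ] slotline x there 0.563802
block near low corner [ 0.5872 -0.0183  0.029 ] R [ 0.555 -0.02   0.029] L far [ 0.5874 -0.0485  0.029 ]
212 [(np.int64(21), np.int64(10), np.int64(15)), (np.int64(10), np.int64(16), np.int64(18)), (np.int64(11), np.int64(9), np.int64(11)), (np.int64(0), np.int64(2), np.int64(0)), (np.int64(7), np.int64(1), np.int64(2)), (np.int64(41), np.int64(43), np.int64(48)), (np.int64(71), np.int64(78), np.int64(88)), (np.int64(81), np.int64(93), np.int64(103))]
213 [(np.int64(0), np.int64(0), np.int64(0)), (np.int64(7), np.int64(5), np.int64(12)), (np.int64(0), np.int64(6), np.int64(0)), (np.int64(9), np.int64(4), np.int64(11)), (np.int64(32), np.int64(32), np.int64(41)), (np.int64(70), np.int64(73), np.int64(78)), (np.int64(85), np.int64(92), np.int64(100)), (np.int64(90), np.int64(99), np.int64(110))]
214 [(np.int64(0), np.int64(0), np.int64(0)), (np.int64(2), np.int64(9), np.int64(0)), (np.int64(0
[... 971 characters left out ...]
58), np.int64(66), np.int64(69)), (np.int64(56), np.int64(62), np.int64(67)), (np.int64(67), np.int64(76), np.int64(92)), (np.int64(70), np.int64(78), np.int64(91)), (np.int64(87), np.int64(94), np.int64(100)), (np.int64(73), np.int64(80), np.int64(94)), (np.int64(65), np.int64(73), np.int64(92)), (np.int64(58), np.int64(72), np.int64(96))]
218 [(np.int64(80), np.int64(83), np.int64(92)), (np.int64(80), np.int64(83), np.int64(90)), (np.int64(84), np.int64(91), np.int64(98)), (np.int64(91), np.int64(94), np.int64(102)), (np.int64(84), np.int64(89), np.int64(96)), (np.int64(83), np.int64(89), np.int64(94)), (np.int64(84), np.int64(90), np.int64(97)), (np.int64(83), np.int64(90), np.int64(98))]
```

Run:
```python
from h import *
m=camera_model('wrist')
a=cv2.imread('pics/w29.png')
for u in (140,170,350,400): print(u,a[190:250,u].max(1))
for u in (140,350):
  for x,n in((.5436,'edgeB'),(.5554,'slot -'),(.5734,'slot+'),(.5852,'edgeT')):
    best=min(((abs(proj(m,[x,y,.018])[0]-u),proj(m,[x,y,.018])[1]) for y in np.arange(-.2,.15,.002)));print(u,n,round(best[1],1))
for v in(209.3,219,236): 
  print(v,[ (z,onz(m,275,v,z)[0].round(4)) for z in(.018,.029,.053)])
```

```text
140 [142 143 142 140 140 133 116  92  87  88  91 113 134 140 140 143 142 142
 140 141 141 140 138 139 139 140 140 141 141 141 139 138 142 141 139 135
 140 136 137 138 138 136 141 139 134 136 135 136 136 131 112 116 133 137
 141 137 138 141 139 140]
170 [234 224 182 145 140 136 113  97  87  88  96 113 134 141 140 143 140 142
 143 140 143 141 138 138 137 140 142 143 140 139 138 139 141 142 140 140
 142 138 136 140 142 141 140 136 135 135 135 123 105  99  97  96  94  97
  96  94  97  95  93  97]
350 [239 238 237 239 232 186 126 105  98  97  96 115 135 140 147 148 148 146
 145 142 140 141 141 141 141 140 146 173 228 238 237 238 238 238 237 237
 238 238 239 238 237 237 228 157  73  34  28  32  32  35  38  43  50  49
  48  48  50  50  50  55]
400 [238 238 239 238 238 231 174 115 105  98 114 167 226 237 237 238 238 239
 237 238 238 238 238 236 236 236 237 236 238 238 238 238 239 238 237 236
 237 236 236 235 234 236 236 237 236 227 175 143 140 138 122 164 227 237
 237 237 233 212 161 118]
140 edgeB 199.6
140 slot - 215.6
140 slot+ 239.3
140 edgeT 254.4
350 edgeB 204.0
350 slot - 220.0
350 slot+ 243.7
350 edgeT 258.9
209.3 [(0.018, np.float64(0.5486)), (0.029, np.float64(0.5458)), (0.053, np.float64(0.5397))]
219 [(0.018, np.float64(0.5558)), (0.029, np.float64(0.5527)), (0.053, np.float64(0.5458))]
236 [(0.018, np.float64(0.5686)), (0.029, np.float64(0.5649)), (0.053, np.float64(0.5567))]
```

Run:
```python
import cv2,numpy as np
a=cv2.imread('pics/w29.png');b=cv2.GaussianBlur(a,(3,3),0)[200:245,235:315]
b=cv2.resize(b,None,fx=9,fy=9,interpolation=cv2.INTER_CUBIC)
cv2.imwrite('pics/w29d.png',cv2.convertScaleAbs(b,alpha=4,beta=-60))
print(cv2.GaussianBlur(a,(15,1),0)[203:242,275].mean(1).astype(int))
```

```text
[135 139 140 141 139 125  85  41  23  19  21  20  19  21  22  21  22  24
  22  23  25  25  25  26  28  26  25  25  25  25  28  32  38  38  40  41
  43  43  46]
```

View pics/w29d.png

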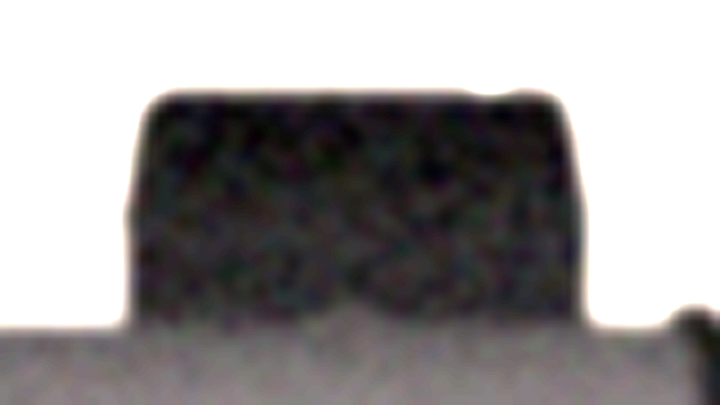

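Run:
```python
from h import *
m=camera_model('scene')
q=lambda p:tuple(int(round(t)) for t in ((proj(m,p)[0]-250+.5)*14,(proj(m,p)[1]-180+.5)*13))
for n,xc,z in(('seated',.5645,.018),('onlip',.5645,.029),('onlip+5',.5695,.029),('onlip-3',.5615,.029)):
    yc=-.0393
    print(n,'near-low +x',q([xc+.017,yc+.017,z]),'near-low -x',q([xc-.017,yc+.017,z]),'far-low +x',q([xc+.017,yc-.017,z]),'foot near end low',q([xc,yc+.015,z-.011]),'rib ctr',q([xc,yc+.044,z+.058]),'lens ctr',q([xc,yc-.044,z+.058]))
print('lip outer +x',q([.585,-.04,.018]),q([.5845,-.01,.018]),'inner+',q([.5735,-.01,.018]),'inner-',q([.5555,-.01,.018]))
```

```text
seated near-low +x (352, 494) near-low -x (420, 435) far-low +x (247, 456) foot near end low (380, 492) rib ctr (470, 332) lens ctr (195, 238)
onlip near-low +x (351, 464) near-low -x (420, 405) far-low +x (246, 426) foot near end low (380, 462) rib ctr (469, 300) lens ctr (193, 206)
onlip+5 near-low +x (341, 472) near-low -x (410, 413) far-low +x (236, 435) foot near end low (370, 471) rib ctr (459, 309) lens ctr (183, 215)
onlip-3 near-low +x (357, 458) near-low -x (426, 399) far-low +x (252, 421) foot near end low (386, 457) rib ctr (476, 295) lens ctr (200, 201)
lip outer +x (290, 480) (384, 513) inner+ (406, 493) inner- (442, 462)
```

Both cameras agree if the block sits about 3–5 mm above seated at x≈0.564, meaning the foot is in the slot and the tilted shoulder touches first. Pressing gently to square it.

```bash
python3 -m handwheel '{"slide":[[0,0,0.2],[0,0,0]],"yaw":[0,0]}' - 10
python3 -m handwheel '{"slide":[[0,0,0.2],[0,0,0]],"yaw":[0,0]}' - 10
```

```text
time: 31.0
tcp_pos: [0.5536, -0.0394, 0.0728]
orientation: [[-1.0, -0.02, 0.002], [-0.02, 1.0, -0.0], [-0.002, -0.0, -1.0]]
wrist_force: [-2.6, -1.0, 9.3]
width: 0.0878
time: 31.25
tcp_pos: [0.5537, -0.0394, 0.0709]
orientation: [[-1.0, -0.02, 0.002], [-0.02, 1.0, -0.0], [-0.002, -0.001, -1.0]]
wrist_force: [-3.9, -1.9, 10.9]
width: 0.0883
```

Run:
```python
from h import *
snap('wrist','w30');snap('scene','s30');
a=cv2.imread('pics/s30.png');x0,y0=250,180
b=cv2.resize(a[y0:y0+45,x0:x0+50],None,fx=14,fy=13,interpolation=cv2.INTER_CUBIC)
cv2.imwrite('pics/s30c.png',cv2.convertScaleAbs(b,alpha=2))
a=cv2.imread('pics/w30.png');b=cv2.resize(a[190:290,180:370],None,fx=4,fy=4,interpolation=cv2.INTER_CUBIC)
cv2.imwrite('pics/w30c.png',cv2.convertScaleAbs(b,alpha=2.5))
```

```text
(no output)
```

View pics/s30c.png

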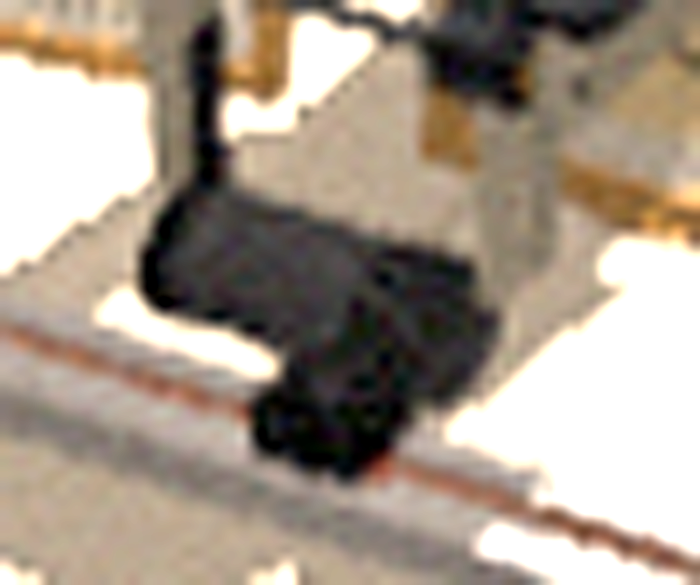

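View pics/w30c.png

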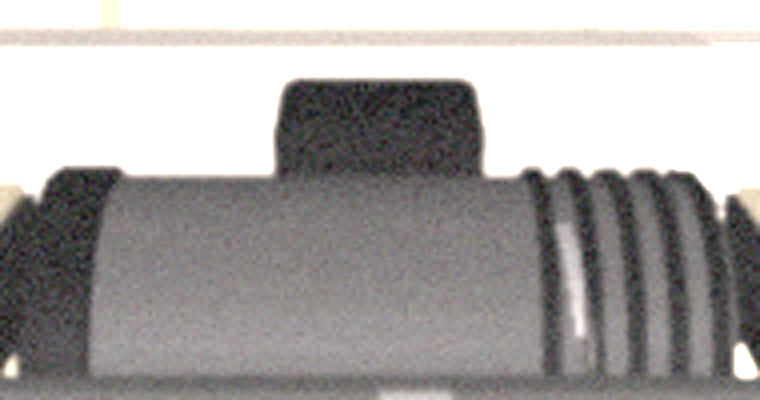

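```bash
python3 -m handwheel '{"slide":[[0,0,-0.15],[0.25,0,0],[0,0,0]],"yaw":[0,0,0]}' - 30
python3 -m handwheel '{"slide":[[0.25,0,0],[0,0,0]],"yaw":[0,0]}'
```

```text
time: 31.72
tcp_pos: [0.5504, -0.0392, 0.0708]
orientation: [[-1.0, -0.02, -0.0], [-0.02, 1.0, 0.0], [0.0, 0.0, -1.0]]
wrist_force: [1.3, 0.6, -2.4]
width: 0.0873
time: 31.98
tcp_pos: [0.548, -0.0393, 0.071]
orientation: [[-1.0, -0.02, 0.0], [-0.02, 1.0, 0.0], [-0.0, 0.0, -1.0]]
wrist_force: [3.1, 1.3, -5.5]
width: 0.0877
```

```bash
python3 -m handwheel '{"slide":[[-0.1,0,0.2],[0,0,0.2],[0,0,0]],"yaw":[0,0,0]}' - 20
python3 - <<'E'
from h import *
snap('wrist','w31');snap('scene','s31');
a=cv2.imread('pics/s31.png');x0,y0=250,180
b=cv2.resize(a[y0:y0+45,x0:x0+50],None,fx=14,fy=13,interpolation=cv2.INTER_CUBIC)
cv2.imwrite('pics/s31c.png',cv2.convertScaleAbs(b,alpha=2))
E
```

```text
time: 32.35
tcp_pos: [0.5499, -0.0395, 0.0697]
orientation: [[-1.0, -0.02, 0.002], [-0.02, 1.0, -0.001], [-0.002, -0.001, -1.0]]
wrist_force: [-8.5, 0.1, 21.4]
width: 0.0878
```

View pics/s31c.png

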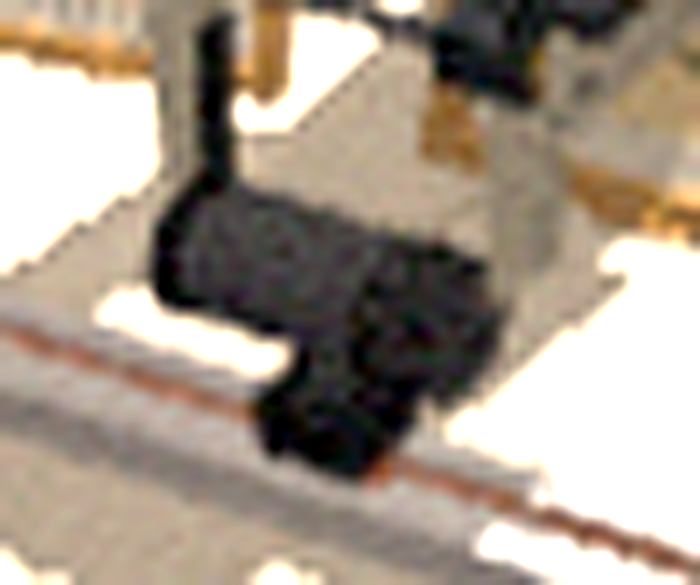

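View pics/w31.png

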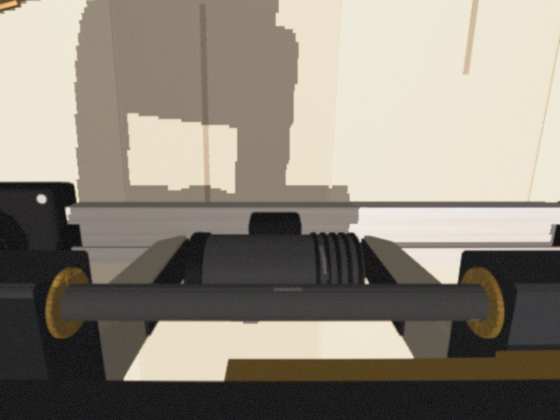

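Comparing projected positions, the lens centre is at seated height (the on-lip case would be 11 mm off), so the foot is in the slot. The lamp's top still leans about 5 mm toward +x. Pulling the top upright (tool +x).

```bash
python3 -m handwheel '{"slide":[[0.25,0,-0.15],[0.25,0,0],[0,0,0]],"yaw":[0,0,0]}' - 30
python3 - <<'E'
from h import *
snap('scene','s32');
a=cv2.imread('pics/s32.png');x0,y0=250,180
b=cv2.resize(a[y0:y0+45,x0:x0+50],None,fx=14,fy=13,interpolation=cv2.INTER_CUBIC)
m=camera_model('scene');b=cv2.convertScaleAbs(b,alpha=2)
q=lambda p:tuple(int(round(t)) for t in ((proj(m,p)[0]-250+.5)*14,(proj(m,p)[1]-180+.5)*13))
O=np.array([.5644,-.039,.018])
for Y in(-.044,.044):
  for k in np.arange(0,6.28,.4): cv2.circle(b,q(O+[.021*np.cos(k),Y,.058+.021*np.sin(k)]),2,(0,255,0),-1)
for X in(-.017,.017):
  for Y in(-.017,.017):
    for Z in(0,.024): cv2.circle(b,q(O+[X,Y,Z]),3,(0,0,255),-1)
cv2.imwrite('pics/s32c.png',b)
E
```

```text
time: 32.83
tcp_pos: [0.544, -0.0394, 0.0685]
orientation: [[-1.0, -0.02, 0.0], [-0.02, 1.0, -0.0], [-0.0, -0.0, -1.0]]
wrist_force: [3.3, -0.2, -0.5]
width: 0.0873
```

View pics/s32c.png

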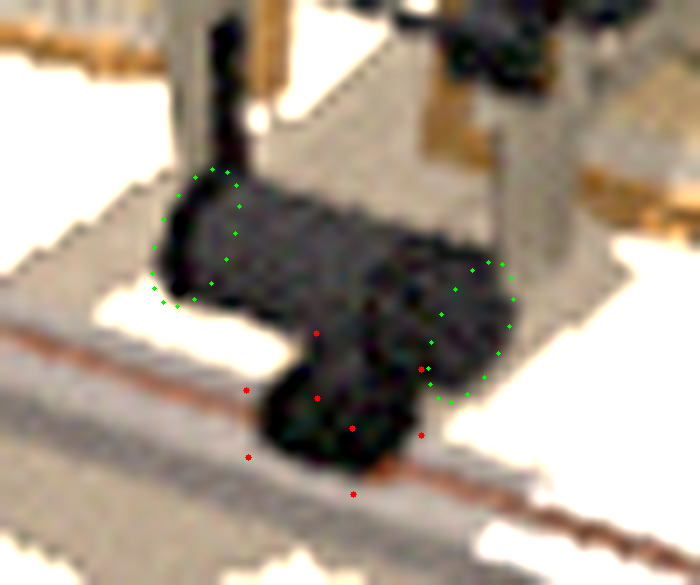

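```bash
python3 -m handwheel '{"slide":[[0,0,0.2],[0,0,0]],"yaw":[0,0]}'
python3 -m handwheel '{"slide":[[0,0,0.2],[0,0,0]],"yaw":[0,0]}'
```

```text
time: 33.12
tcp_pos: [0.5451, -0.0394, 0.0684]
orientation: [[-1.0, -0.02, 0.003], [-0.02, 1.0, -0.0], [-0.003, -0.0, -1.0]]
wrist_force: [0.7, 0.9, 12.7]
width: 0.0875
time: 33.38
tcp_pos: [0.5456, -0.0394, 0.068]
orientation: [[-1.0, -0.021, 0.004], [-0.021, 1.0, -0.0], [-0.004, -0.0, -1.0]]
wrist_force: [-6.4, 2.1, 28.9]
width: 0.0878
```

Hard stop at TCP z 0.068. The foot stayed captured while the top moved, so it is in the slot. Releasing and checking with the wrist camera before a centred regrip.

```bash
python3 -m handwheel '{"slide":[[0,0,-0.3],[0,0,0],[0,0,0]],"yaw":[0,0,0]}' 1 20
python3 - <<'E'
from h import *
snap('wrist','w33');snap('scene','s33');goto()
a=cv2.imread('pics/s33.png');x0,y0=250,180
b=cv2.resize(a[y0:y0+45,x0:x0+50],None,fx=14,fy=13,interpolation=cv2.INTER_CUBIC)
m=camera_model('scene');b=cv2.convertScaleAbs(b,alpha=2)
q=lambda p:tuple(int(round(t)) for t in ((proj(m,p)[0]-250+.5)*14,(proj(m,p)[1]-180+.5)*13))
O=np.array([.5644,-.039,.018])
for Y in(-.044,.044):
  for k in np.arange(0,6.28,.4): cv2.circle(b,q(O+[.021*np.cos(k),Y,.058+.021*np.sin(k)]),2,(0,255,0),-1)
cv2.imwrite('pics/s33c.png',b)
E
```

```text
time: 33.75
tcp_pos: [0.5438, -0.0393, 0.0672]
orientation: [[-1.0, -0.02, -0.001], [-0.02, 1.0, 0.0], [0.001, 0.0, -1.0]]
wrist_force: [0.3, -0.8, 0.2]
width: 0.0929
tcp [ 0.5439 -0.0394  0.0672] yang 91.17 w 0.0931 F [-0.5  0.2 -0.3] t 33.85
```

View pics/s33c.png

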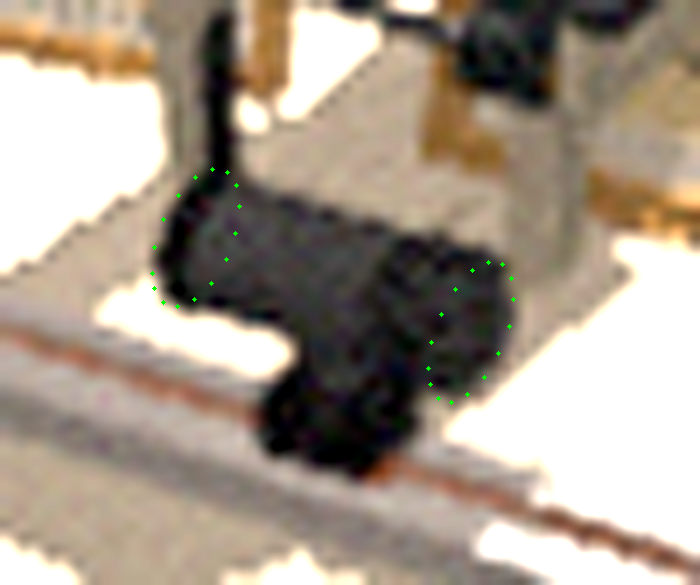

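View pics/w33.png

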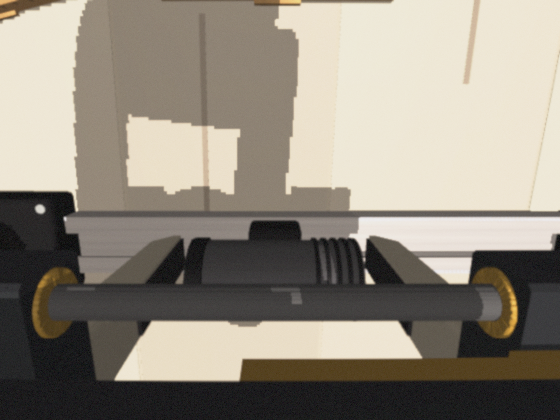

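It stands by itself and matches the seated outline. Recentring over its axis, then gripping.

```bash
python3 -m handwheel '{"slide":[[-1,0,0],[-1.05,0,0],[0,0,0]],"yaw":[0,0,0]}'
python3 -m handwheel '{"slide":[[0,0,0],[0,0,0],[0,0,0]],"yaw":[0,0,0]}' 0.6 25
python3 - <<'E'
from h import *
goto([.5644,-.039,.068],91.16)
E
```

```text
time: 34.22
tcp_pos: [0.5653, -0.0389, 0.0674]
orientation: [[-1.0, -0.021, -0.0], [-0.021, 1.0, 0.0], [0.0, 0.0, -1.0]]
wrist_force: [-0.7, -0.5, 0.1]
width: 0.0926
time: 34.6
tcp_pos: [0.5644, -0.0389, 0.0675]
orientation: [[-1.0, -0.02, -0.0], [-0.02, 1.0, 0.0], [0.0, 0.0, -1.0]]
wrist_force: [0.2, 1.0, -2.9]
width: 0.0882
tcp [ 0.5644 -0.0389  0.0675] yang 91.17 w 0.0882 F [ 0.2  1.  -2.9] t 34.6
shift cm [ 0.   -0.01 -0.05]
yaw 0.01
```

```bash
python3 -m handwheel '{"slide":[[0,0,0.15],[0,0,0]],"yaw":[0,0]}'
python3 -m handwheel '{"slide":[[0,0,-0.1],[0,0,0],[0,0,0]],"yaw":[0,10,10]}'
python3 - <<'E'
from h import *
s=sense();print(s['wrist_torque'].round(2));goto()
E
```

```text
time: 34.85
tcp_pos: [0.5649, -0.0389, 0.0673]
orientation: [[-1.0, -0.02, 0.001], [-0.02, 1.0, -0.0], [-0.001, -0.0, -1.0]]
wrist_force: [-3.9, 0.4, 9.4]
width: 0.0877
time: 35.22
tcp_pos: [0.5647, -0.0391, 0.0674]
orientation: [[-0.945, 0.328, 0.0], [0.328, 0.945, -0.0], [-0.0, -0.0, -1.0]]
wrist_force: [0.1, -0.5, 2.4]
width: 0.0876
[-0.13  0.04  0.04]
tcp [ 0.5647 -0.0391  0.0674] yang 70.84 w 0.0876 F [ 0.1 -0.5  2.4] t 35.23
```

Turning freely. Continuing the quarter turn.

```bash
python3 -m handwheel '{"slide":[[0,0,0],[0,0,0],[0,0,0],[0,0,0],[0,0,0]],"yaw":[10,10,10,10,10]}'
python3 -m handwheel '{"slide":[[0,0,0],[0,0,0],[0,0,0]],"yaw":[10,9.7,0]}'
python3 - <<'E'
from h import *
s=sense();print(s['wrist_torque'].round(2));goto([.5644,-.039,.068],1.16)
E
```

```text
time: 35.85
tcp_pos: [0.5647, -0.0391, 0.0674]
orientation: [[-0.356, 0.935, 0.0], [0.935, 0.356, -0.0], [-0.0, 0.0, -1.0]]
wrist_force: [-0.4, 0.5, 2.5]
width: 0.0879
time: 36.22
tcp_pos: [0.5647, -0.039, 0.0674]
orientation: [[-0.027, 1.0, 0.0], [1.0, 0.027, -0.0], [-0.0, 0.0, -1.0]]
wrist_force: [0.2, 0.1, 2.7]
width: 0.0878
[-0.02  0.06 -0.  ]
tcp [ 0.5647 -0.039   0.0674] yang 1.52 w 0.0878 F [0.2 0.1 2.7] t 36.23
shift cm [ 0.   -0.03 -0.06]
yaw 0.36
```

```bash
python3 -m handwheel '{"slide":[[0,0,-0.2],[0,0,-0.2],[0,0,0]],"yaw":[0.4,0,0]}'
python3 - <<'E'
from h import *
snap('scene','s36');snap('wrist','w36');goto()
a=cv2.imread('pics/s36.png');x0,y0=250,170
b=cv2.resize(a[y0:y0+50,x0:x0+55],None,fx=13,fy=12,interpolation=cv2.INTER_CUBIC)
cv2.imwrite('pics/s36c.png',cv2.convertScaleAbs(b,alpha=2))
E
```

```text
time: 36.6
tcp_pos: [0.564, -0.0388, 0.0697]
orientation: [[-0.02, 1.0, -0.002], [1.0, 0.02, 0.0], [0.0, -0.002, -1.0]]
wrist_force: [5.7, 0.5, -20.8]
width: 0.0877
tcp [ 0.564  -0.0388  0.0697] yang 1.12 w 0.0879 F [  5.3   0.  -25. ] t 36.7
```

View pics/s36c.png

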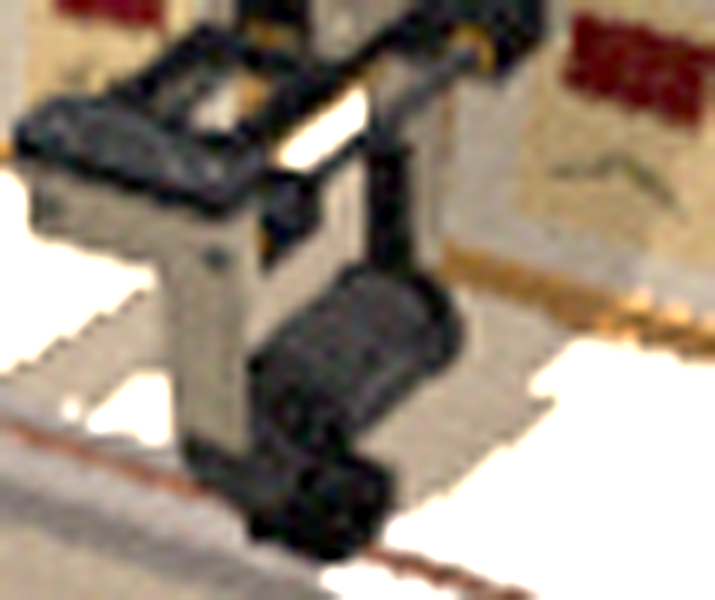

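View pics/w36.png

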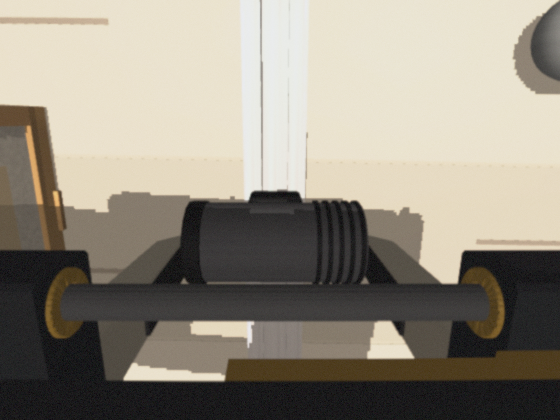

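The lift test pulled 21–25 N without rising, so it is locked under the lips with the lens to the label. Setting it back down, then letting go.

```bash
python3 -m handwheel '{"slide":[[0,0,0.3],[0,0,0.15],[0,0,0]],"yaw":[0,0,0]}' - 12
python3 -m handwheel '{"slide":[[0,0,0],[0,0,0],[0,0,0]],"yaw":[0,0,0]}' 1 20
python3 - <<'E'
from h import *
goto()
E
```

```text
time: 37.08
tcp_pos: [0.565, -0.0391, 0.0676]
orientation: [[-0.019, 1.0, 0.001], [1.0, 0.019, -0.0], [-0.0, 0.001, -1.0]]
wrist_force: [-0.8, -1.5, 3.3]
width: 0.0877
time: 37.45
tcp_pos: [0.5647, -0.039, 0.0667]
orientation: [[-0.019, 1.0, 0.0], [1.0, 0.019, 0.0], [-0.0, 0.0, -1.0]]
wrist_force: [-0.3, 0.7, 0.3]
width: 0.0927
tcp [ 0.5647 -0.039   0.0667] yang 1.07 w 0.0927 F [-0.3  0.7  0.3] t 37.45
```

```bash
python3 -m handwheel '{"slide":[[0,0,-2],[0,0,-4],[0,0,-4],[-3,0,-2],[-3,0,0]],"yaw":[0,0,0,0,0]}'
python3 - <<'E'
from h import *
import pickle
goto([.568,-.27,.17],1.16)
pickle.dump(camera_model('wrist'),open('w38.pkl','wb'))
snap('wrist','w38');snap('scene','s38')
a=cv2.imread('pics/s38.png');x0,y0=250,170
b=cv2.resize(a[y0:y0+50,x0:x0+55],None,fx=13,fy=12,interpolation=cv2.INTER_CUBIC)
cv2.imwrite('pics/s38c.png',cv2.convertScaleAbs(b,alpha=2))
E
```

```text
time: 38.08
tcp_pos: [0.5665, -0.0996, 0.1905]
orientation: [[-0.02, 1.0, 0.004], [1.0, 0.02, -0.001], [-0.001, 0.004, -1.0]]
wrist_force: [1.1, -0.5, -1.1]
width: 0.0933
tcp [ 0.5665 -0.0996  0.1905] yang 1.12 w 0.0933 F [ 1.1 -0.5 -1.1] t 38.08
shift cm [-17.03  -0.19   2.07]
yaw -0.04
```

View pics/w38.png

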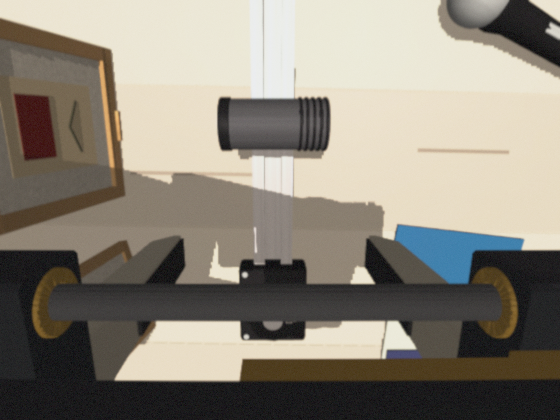

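View pics/s38c.png

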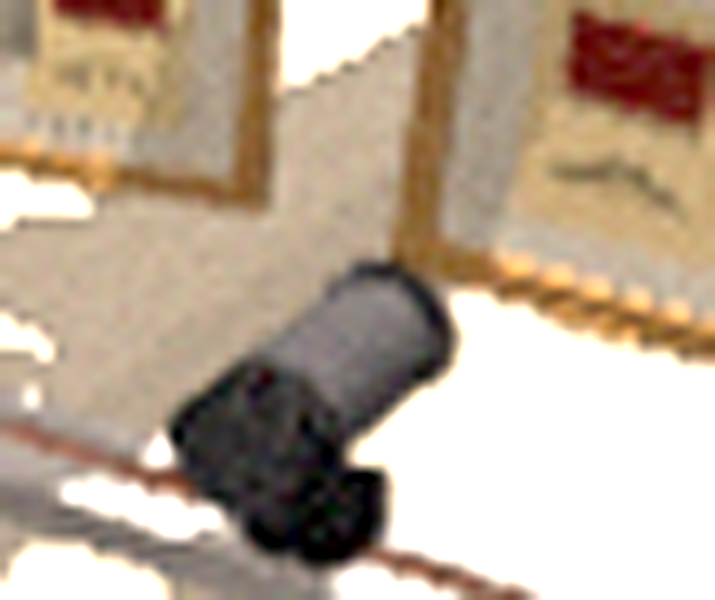

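The spot is square across the track at (275,124), with the lens toward the frame (label mid-row about 122). Now to the dimmer.

```bash
python3 -m handwheel '{"slide":[[-4,0,0],[-5.5,0,0.5],[-5,-0.1,0.5],[-2.5,-0.1,1],[0,0,0]],"yaw":[0,0,0,0,0]}'
python3 - <<'E'
from h import *
import pickle
goto([.568,-.233,.05],1.16)
m=camera_model('wrist');pickle.dump(m,open('w39.pkl','wb'))
snap('wrist','w39')
a=cv2.imread('pics/w39.png');b=cv2.resize(a[100:290,180:370],None,fx=4,fy=3.1,interpolation=cv2.INTER_CUBIC)
cv2.imwrite('pics/w39c.png',cv2.convertScaleAbs(b,alpha=1.8))
print(proj(m,[.568,-.233,.059]),proj(m,[.568,-.233,.03]))
E
```

```text
time: 38.8
tcp_pos: [0.5665, -0.2694, 0.1658]
orientation: [[-0.017, 1.0, -0.001], [1.0, 0.017, 0.001], [0.001, -0.001, -1.0]]
wrist_force: [0.3, 0.4, 0.3]
width: 0.0928
tcp [ 0.5665 -0.2694  0.1658] yang 0.98 w 0.0928 F [0.3 0.4 0.3] t 38.8
shift cm [ 3.62  0.23 11.58]
yaw -0.18
(np.float64(277.09508794905906), np.float64(157.18087974022393)) (np.float64(276.8990726128326), np.float64(153.97187811131957))
```

View pics/w39c.png

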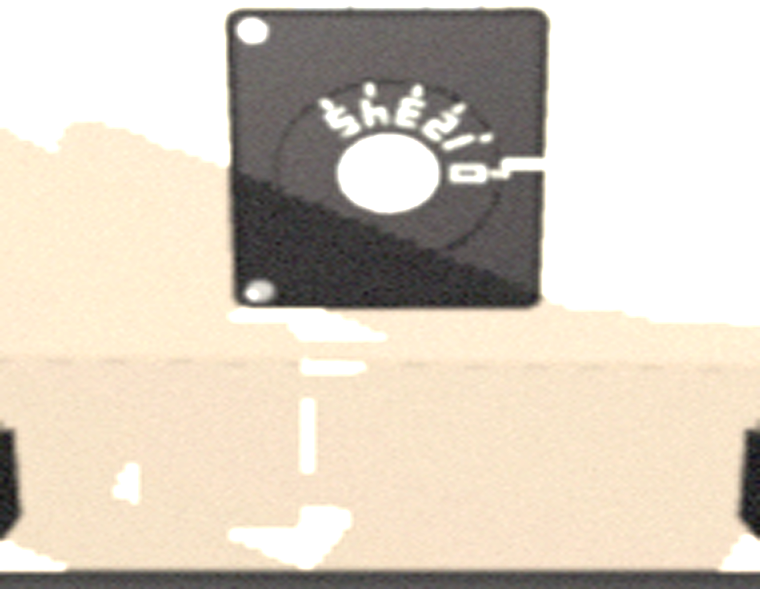

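The dimmer reads 0 at the index line, cap centre at (277,156), as predicted to 1 mm. Descending over the sleeve.

```bash
python3 -m handwheel '{"slide":[[3.6,0.15,1],[0,0,4],[0,0,4],[0,0,2.2],[0,0,0]],"yaw":[-0.2,0,0,0,0]}' 1 20
python3 - <<'E'
from h import *
goto([.568,-.233,.046],1.16)
E
```

```text
time: 39.48
tcp_pos: [0.5674, -0.232, 0.0539]
orientation: [[-0.023, 1.0, -0.002], [1.0, 0.023, 0.001], [0.001, -0.002, -1.0]]
wrist_force: [-0.7, 1.1, -0.4]
width: 0.093
tcp [ 0.5674 -0.232   0.0539] yang 1.31 w 0.093 F [-0.7  1.1 -0.4] t 39.48
shift cm [-0.11  0.05  0.79]
yaw 0.15
```

```bash
python3 -m handwheel '{"slide":[[-0.1,0.05,0.7],[0,0,0]],"yaw":[0.1,0]}'
python3 -m handwheel '{"slide":[[0,0,0],[0,0,0],[0,0,0],[0,0,0],[0,0,0]],"yaw":[0,0,0,0,0]}' -1 20
python3 - <<'E'
from h import *
goto([.568,-.233,.046],1.16)
E
```

```text
time: 39.72
tcp_pos: [0.5686, -0.2341, 0.0484]
orientation: [[-0.02, 1.0, 0.001], [1.0, 0.02, -0.0], [-0.0, 0.001, -1.0]]
wrist_force: [-1.5, -0.3, -1.0]
width: 0.0928
time: 40.35
tcp_pos: [0.5683, -0.2339, 0.0477]
orientation: [[-0.02, 1.0, 0.0], [1.0, 0.02, -0.0], [-0.0, 0.0, -1.0]]
wrist_force: [0.5, -0.6, 0.7]
width: 0.0473
tcp [ 0.5683 -0.2339  0.0477] yang 1.17 w 0.0473 F [ 0.5 -0.6  0.7] t 40.35
shift cm [ 0.09 -0.02  0.17]
yaw 0.01
```

Gripped at 47–48 mm. Turning 75° clockwise.

```bash
python3 -m handwheel '{"slide":[[0,0,0],[0,0,0],[0,0,0],[0,0,0],[0,0,0]],"yaw":[0,9,9,9,9]}' -1 25
python3 -m handwheel '{"slide":[[0,0,0],[0,0,0],[0,0,0],[0,0,0],[0,0,0]],"yaw":[9,10,10,10,0]}'
python3 - <<'E'
from h import *
goto(None,1.16-75)
E
```

```text
time: 40.98
tcp_pos: [0.5682, -0.2339, 0.0476]
orientation: [[0.575, 0.818, -0.0], [0.818, -0.575, 0.0], [0.0, -0.0, -1.0]]
wrist_force: [-0.0, -0.4, 1.3]
width: 0.0008
time: 41.6
tcp_pos: [0.5683, -0.2339, 0.0476]
orientation: [[0.96, 0.279, -0.0], [0.279, -0.96, 0.0], [-0.0, -0.0, -1.0]]
wrist_force: [0.0, 0.0, 0.6]
width: 0.0008
tcp [ 0.5683 -0.2339  0.0476] yang -73.78 w 0.0008 F [0.  0.  0.6] t 41.6
yaw 0.06
```

The width reads 0, so the fingers are not on the sleeve. Looking before acting.

Run:
```python
from h import *
snap('wrist','w42');snap('scene','s42')
a=cv2.imread('pics/s42.png');b=cv2.resize(a[150:240,190:290],None,fx=7,fy=6.5,interpolation=cv2.INTER_CUBIC)
cv2.imwrite('pics/s42c.png',cv2.convertScaleAbs(b,alpha=1.8))
```

```text
(no output)
```

View pics/w42.png

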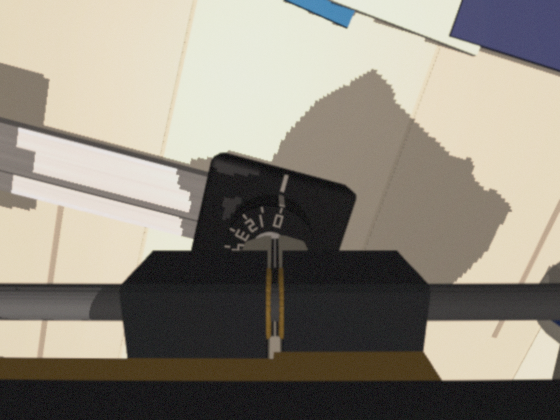

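View pics/s42c.png

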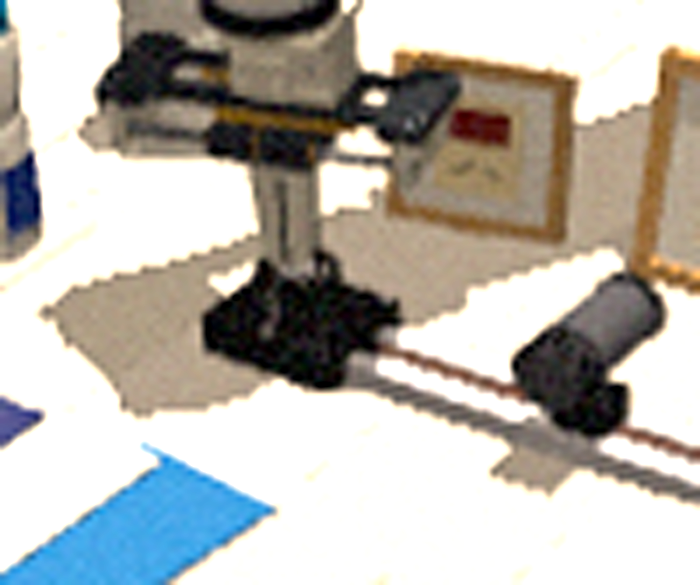

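The dial still reads 0. From the wrist view, the open fingertips sit about 16 mm above the reported TCP, not 11 mm ahead of it. That explains this miss and the first slipped grasp. So the grip has to be about 28 mm lower (TCP z ≈ 0.020). Opening, then descending.

```bash
python3 -m handwheel '{"slide":[[0,0,0],[0,0,0],[0,0,0],[0,0,0],[0,0,0]],"yaw":[0,0,0,0,0]}' 0.6 20
python3 -m handwheel '{"slide":[[0,0,0],[0,0,0]],"yaw":[0,0]}'
```

```text
time: 42.32
tcp_pos: [0.5683, -0.2339, 0.0476]
orientation: [[0.96, 0.279, 0.0], [0.279, -0.96, 0.0], [0.0, -0.0, -1.0]]
wrist_force: [0.3, 0.0, -0.6]
width: 0.0457
time: 42.58
tcp_pos: [0.5683, -0.2339, 0.0477]
orientation: [[0.96, 0.279, 0.0], [0.279, -0.96, -0.0], [0.0, 0.0, -1.0]]
wrist_force: [-1.2, -0.5, -0.2]
width: 0.0662
```

```bash
python3 -m handwheel '{"slide":[[0,0,0.7],[0,0,0.7],[0,0,0.7],[0,0,0.5],[0,0,0]],"yaw":[0,0,0,0,0]}'
python3 -m handwheel '{"slide":[[0,0,0],[0,0,0],[0,0,0],[0,0,0]],"yaw":[0,0,0,0]}' -0.2 25
```

```text
time: 43.2
tcp_pos: [0.568, -0.2338, 0.0211]
orientation: [[0.96, 0.279, -0.001], [0.279, -0.96, 0.0], [-0.001, -0.0, -1.0]]
wrist_force: [0.2, -0.0, -0.1]
width: 0.0746
time: 43.7
tcp_pos: [0.5677, -0.2315, 0.0218]
orientation: [[0.96, 0.279, -0.002], [0.279, -0.96, 0.005], [-0.001, -0.005, -1.0]]
wrist_force: [-6.7, 20.0, 10.0]
width: 0.048
```

Gripping the sleeve now at 48 mm. I'll centre by 2 mm to relieve the side force, then turn.

```bash
python3 -m handwheel '{"slide":[[0,-0.2,0],[0,0,0]],"yaw":[0,0]}' -0.2 25
python3 -m handwheel '{"slide":[[0,0,0],[0,0,0],[0,0,0],[0,0,0]],"yaw":[9,9,9,9]}'
python3 -m handwheel '{"slide":[[0,0,0],[0,0,0],[0,0,0],[0,0,0],[0,0,0]],"yaw":[9,10,10,10,0]}'
python3 - <<'E'
from h import *
goto(None,-73.8-75); print(sense()['wrist_torque'].round(2))
E
```

```text
time: 43.95
tcp_pos: [0.5676, -0.2314, 0.0218]
orientation: [[0.96, 0.279, -0.0], [0.279, -0.96, 0.001], [0.0, -0.001, -1.0]]
wrist_force: [-2.3, 6.4, 3.3]
width: 0.0477
time: 44.45
tcp_pos: [0.5677, -0.2314, 0.0218]
orientation: [[0.939, -0.344, -0.0], [-0.344, -0.939, 0.001], [-0.001, -0.001, -1.0]]
wrist_force: [-2.7, 7.0, 3.2]
width: 0.0476
time: 45.08
tcp_pos: [0.5677, -0.2315, 0.0218]
orientation: [[0.515, -0.857, -0.0], [-0.857, -0.515, 0.001], [-0.001, -0.0, -1.0]]
wrist_force: [-3.0, 6.1, 3.7]
width: 0.0476
tcp [ 0.5677 -0.2315  0.0218] yang -148.99 w 0.0476 F [-3.   6.1  3.7] t 45.08
yaw -0.19
[ 1.32  0.56 -0.01]
```

```bash
python3 -m handwheel '{"slide":[[0,0,0],[0,0,0],[0,0,0],[0,0,-1],[0,0,-3]],"yaw":[0,0,0,0,0]}' 0.6 20
python3 -m handwheel '{"slide":[[0,0,-5],[0,0,-4],[-5,0,-2],[-3,0,0]],"yaw":[0,0,0,0]}'
python3 - <<'E'
from h import *
goto()
snap('wrist','w46');snap('scene','s46');snap('top','t46')
a=cv2.imread('pics/w46.png');print(proj(camera_model('wrist'),[.5677,-.2323,.059]))
E
```

```text
time: 45.7
tcp_pos: [0.567, -0.2317, 0.0613]
orientation: [[0.518, -0.856, -0.002], [-0.856, -0.518, 0.001], [-0.002, 0.001, -1.0]]
wrist_force: [0.4, 0.4, 0.7]
width: 0.0743
time: 46.2
tcp_pos: [0.5261, -0.1627, 0.1745]
orientation: [[0.518, -0.856, 0.003], [-0.856, -0.518, -0.001], [0.003, -0.002, -1.0]]
wrist_force: [0.2, -0.1, 0.6]
width: 0.0748
tcp [ 0.5261 -0.1627  0.1745] yang -148.83 w 0.0748 F [ 0.2 -0.1  0.6] t 46.2
(np.float64(274.980954385223), np.float64(102.78499268168983))
```

View pics/w46.png

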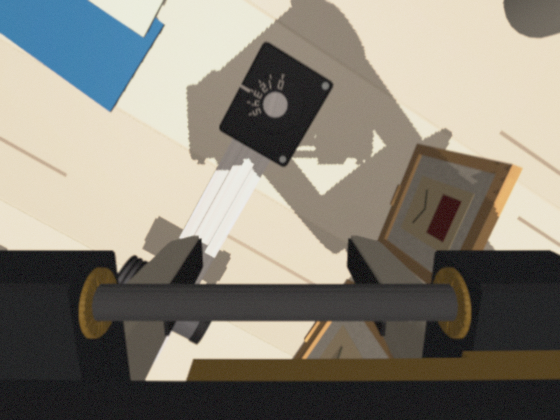

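Run:
```python
import cv2
a=cv2.imread('pics/w46.png');b=cv2.resize(a[35:175,210:340],None,fx=4.6,fy=4.2,interpolation=cv2.INTER_CUBIC)
cv2.imwrite('pics/w46c.png',cv2.convertScaleAbs(b,alpha=1.8))
a=cv2.imread('pics/s46.png');cv2.imwrite('pics/s46c.png',cv2.convertScaleAbs(cv2.resize(a[130:260,200:400],None,fx=4,fy=4,interpolation=cv2.INTER_CUBIC),alpha=1.5))
```

```text
(no output)
```

View pics/w46c.png

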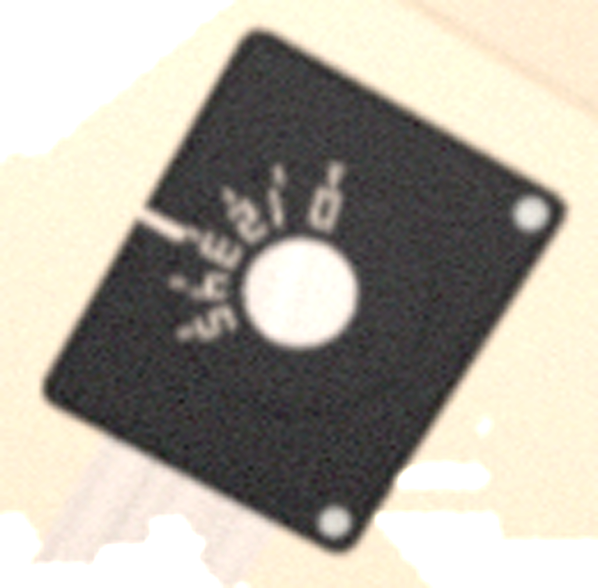

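View pics/s46c.png

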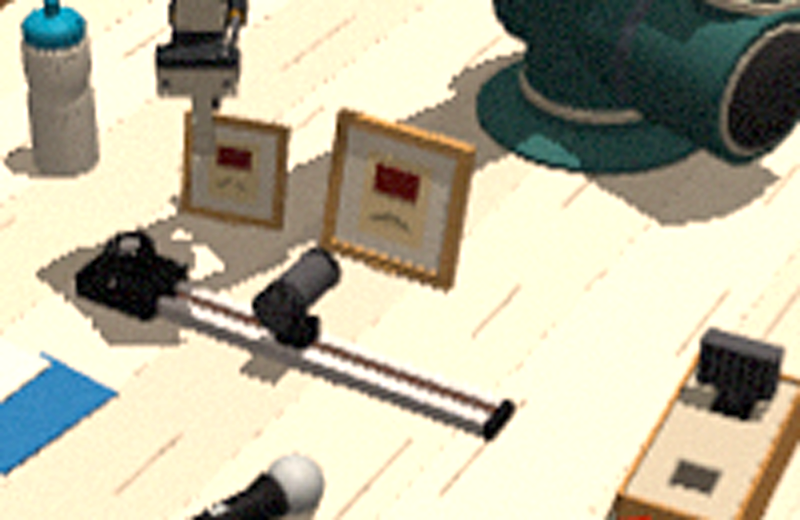

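The 3 now stands at the index line, and the spot faces the larger frame. One last numeric check of the spot from the clear picture w38.

Run:
```python
from h import *
import pickle
m=pickle.load(open('w38.pkl','rb'));a=cv2.imread('pics/w38.png');k=(a.max(2)<100)
P=[]
for u in range(240,300,6):
    vs=np.where(k[85:165,u])[0]+85; P.append((onz(m,u,vs.min()-.5,.076)+onz(m,u,vs.max()+.5,.076))/2)
P=np.array(P);p=np.polyfit(P[:,0],P[:,1],1);print('yaw',np.degrees(np.arctan(p[0])),'y at slot',np.polyval(p,.5644))
xs=np.where(k[124,200:345])[0]+200;print('ends x',onz(m,xs.min(),124,.085)[:2],onz(m,xs.max(),124,.085)[:2])
goto()
```

```text
yaw 1.6288298341317216 y at slot -0.03712324245719423
ends x [ 0.51992816 -0.03742415] [ 0.61004393 -0.03560167]
tcp [ 0.5262 -0.1629  0.1729] yang -148.76 w 0.0745 F [ 0.5  0.6 -0.2] t 46.35
```

Run:
```python
from h import *
print(finish_job(), sense()['time'])
```

```text
the job is handed in; nothing more can be done
the job is handed in; nothing more can be done
```

The spotlight is locked in the track in front of the larger framed label, the dimmer is at 3, and I handed the job in at about 46 s of the 54 s allowed.

**What went wrong and was mended:**
- **Dropped lamp:** my first grasp let the spotlight slip, and it fell on its side on the table between the carton and the track. I picked it up by its two ends. It toppled once more when I first let go, then I righted it by pushing it against the carton wall.
- **Missed dimmer grip:** the first try closed the fingers above the sleeve. The fingertips measured about 16 mm above the reported TCP, not 11 mm ahead of it. That probably caused the dropped lamp too.

**Last checks:**
- **Lock:** pulling up met 21–25 N with almost no rise, so the foot is under the lips.
- **Spotlight position:** it measured 1.6° yaw against the track's 1.2°, within about 2 mm of the label's middle, with the lens facing the label. That was before I turned the dimmer; the final scene picture shows it unchanged.
- **Dimmer:** after I let go, the number 3 stands at the index line.
- **Rest of the scene:** the floodlight is still in its pocket, the gripper was clear of everything, and the microphone showed no change. I did not check every other item closely.
- **Unresolved disagreement:** in the scene camera the adaptor block's lower edge looked 3–6 mm higher than a fully seated outline, while the cylinder matched it. I took it as seated because it stood by itself, turned freely and locked.

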